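# Charge the spring magazine with aluminium blanks

### The arm

A 6-joint arm with a two-finger parallel gripper is mounted at the origin on a cart in front of the work surface, level with it; the furniture and walls round the work are solid. World frame = base frame: x ahead of the robot, y to its left, z up, the work surface at z = 0. Lengths are in m, angles in rad, forces in N, time in s.
With the tool pointing down it reaches from about 0.375 to 0.925 m from the base axis. Payload 5.7 kg.
Tool frame: the origin (TCP) lies at the very end of the fingers, on their centre line; the grasp point (between the pads) lies 19 mm behind it; z points along the fingers, y is the line along which they close (so a half turn about z gives the same grasp; the last joint's range is limited). The gripper opens to 88 mm and grips with 3 to 60 N. Pads are 20 mm wide; open, the fingers measure 115 mm over their backs; the gripper's body (75 mm by 178 mm) begins 61 mm behind the grasp point.
Start: joints at [1.046, 0.359, 1.51, -0, 1.272, -0.115], TCP at [0.239, 0.55, 0.184] pointing down, gripper open.
Joint ranges: [-2.97, 2.97], [-1.01, 2.36], [0.21, 2.38], [-0.96, 4.11], [0.2, 2.71], [-2.98, 2.98]. Speed limits (rad/s): [2.39, 2.39, 3.14, 3.14, 3.14, 3.14].

### API

Orientations are given as a rotation vector (axis times angle).
In Python, from workcell import ctrl gives the robot as it stands.
- The arm moves only by the tool send_rows, never from a script. Its argument "plan" is a list of rows, each a list of 3 entries, a list of its own where there are three numbers: the shift along the world's x, y, z as a fraction of full scale, then the turn about the world's z as a fraction of full scale, then the opening, from 0 (shut) to 1 (fully open). In form: [[[dx, dy, dz], spin, hand], ...]. A call has 1 to 8 rows; each row shifts and turns the commanded pose from where the row before left it; what a row does not reach is not made up. Full scale, the value 1, is 30 mm for a shift and 360 degrees for a turn. A row lasts 1/10 s, in which the tool goes at most 50 mm and 8.59 degrees, less where a joint would pass 70% of its speed; a pose out of reach is approached as far as the arm can. A call with a number of a shift or a turn outside -1 to 1 is refused whole. A call with a gripper value outside its range is refused whole. The fingers move at their own pace and stop on an object; "force" is the grip in N (left out, the last holds). Time passes only in rows, so rows that do not move let the fingers close. It gives the time, the measured TCP pose, the force, the opening and the grip force at its end, in the units of the state.
- ctrl.state(): the state, without advancing time (a new reading comes with each control period).
- ctrl.read_camera(name): name is "scene" or "top" or "wrist"; returns the picture (384x512x3 uint8, red, green, blue); there is no depth.
- ctrl.get_calibration(name): a dict with "intrinsics" (3x3 intrinsics, pixels), "cam_to_world" (4x4, takes a point from camera to world coordinates); the wrist camera has in their place "mount" (4x4, takes a point from camera to tool coordinates, whose origin is the TCP and whose axes are the flange's). Camera axes: x right, y down, z forward; pixel columns grow to the right and rows downward; lengths in m; the calibration is good to about 2 mm. A picture is of the moment at which its call begins: read the wrist's pose just before it. get_calibration takes no time and is no camera call.
- ctrl.hand_in(): hands the job in; it is judged then, once.
The state is a dict: "time_s": time; "q": joint angles; "qd": joint speeds; "effort": joint torques, N m; "ee_pos": TCP position; "orientation": TCP orientation; "force": force on the tool from outside, world axes, zero at the start; "torque": the same for the moment, N m; "finger_gap": opening from 0.0 (shut) to 1.0 (fully open); "finger_force": force on a finger pad.
Only numpy, scipy, OpenCV 4.12 (cv2) and the standard library are available. Lean on these libraries where they do the work, as an engineer would, in place of code of your own. Each camera call takes 0.05 s, during which the arm holds its last target. There are 200 camera calls.

### The job

Load the spring magazine with every aluminium blank lying on the bench: unscrew the brass wing nut until it is loose, swing the yellow cover well clear of the mouth, then lay the blanks flat in the mouth one at a time and press each down against the spring until both catches snap over it and it stays down by itself. When all are in, swing the cover fully back over the mouth and screw the wing nut tight again; do not force the cover while the nut is tight, and leave the oil bottle, tape measure and grease tin where they stand.

Things in the scene. Friction and masses are not known exactly. Their poses are not given: they have to be found in the camera images.
- magazine: spring magazine fixed to the bench: blue base plate 185x160x12 mm, column of four upright aluminium corner angles. Origin on the bench under the column's axis, z up. Column opening 44 mm (its x) by 88 mm (its y), holds four blanks. The x sides are open for |y| < 26 mm, so fingers can go down beside a blank. Post with cover hinge and wing nut 95 mm from the axis along its +x.
- mouth (a point): centre of the column's mouth at the top of its outward-flared lips, 163 mm above the bench; axes those of the magazine. The lips flare 6 mm outwards over their 11 mm; below, the guides are straight. A blank put in and not yet pressed rests on the slopes of the catches with its underside 20 to 28 mm below this point.
- catch_level (a point): the column's axis at the flat undersides of the catches, 130 mm above the bench; axes those of the magazine. A latched top blank has its top face here, so its origin is 22 mm below this point (44 mm for the one under it, and so on). Press its top 3 to 5 mm below this point, then let go: the catches hold it.
- catch_left (a joint): travel of the sprung brass catch at the column's +y end (m): 0 sprung in, sticking 6 mm into the opening; about 0.004 to 0.006 while a blank is pressed past. Flat below, sloped above (133 to 145 mm over the bench), 1.5 N at rest, 3 N pushed back; passing both takes about 3 to 7 N on the blank.
- catch_right (a joint): the same for the catch at the column's -y end.
- follower (a joint): how far the black spring follower in the column is pressed down (m): 0 empty, 0.021 with one blank latched and 0.022 more for each further one; stop at 0.097. It pushes up with 3 N at 0, rising by 85 N per m (10 N with four blanks).
- wing_nut (a joint): turn of the captive brass wing nut, rad: 0 tight, grows as it is unscrewed (counter-clockwise seen from above), 2.6 fully loose. Count it loose above 1.8, tight below 0.15. It stays where it is left (friction about 0.06 N m).
- nut_grip (a point): centre of the wing nut's upright flat grip on its turning axis, 200 mm above the bench: the grip is 13 mm thick (x of this point), 58 mm long (y of this point), 26 mm high (from 14 mm below this point to 12 mm above); the point turns with the nut. Below the grip is the nut's hub and the cover's arm, whose top is 30 mm below this point.
- cover (a joint): swing of the yellow cover about its upright hinge, rad: 0 closed over the mouth, grows as it opens (counter-clockwise seen from above, the knob going towards the magazine's -y side), 1.9 fully open. Clear of the mouth above 1.3, fully closed below 0.1. It stays where it is left (friction about 0.1 N m).
- cover_knob (a point): centre of the round black upright knob on the cover, 21 mm across and 30 mm high, from 17 mm below this point to 13 mm above it; about 192 mm above the bench and 105 mm from the hinge axis; the cover plate's top is 23 mm below this point.
- cover_hinge (a point): point on the upright hinge axis of the cover (also the wing nut's axis), at the underside of the cover, 164 mm above the bench.
- blank_1: aluminium blank, a plain block 40 mm (its x) by 84 mm (its y) by 22 mm high with two counterbored holes in its top, 0.18 kg; origin at the centre of its underside. Two to four of the blanks are there, lying flat on the bench to the left of the magazine; may be absent.
- blank_2: aluminium blank, a plain block 40 mm (its x) by 84 mm (its y) by 22 mm high with two counterbored holes in its top, 0.18 kg; origin at the centre of its underside. Two to four of the blanks are there, lying flat on the bench to the left of the magazine; may be absent.
- blank_3: aluminium blank, a plain block 40 mm (its x) by 84 mm (its y) by 22 mm high with two counterbored holes in its top, 0.18 kg; origin at the centre of its underside. Two to four of the blanks are there, lying flat on the bench to the left of the magazine; may be absent.
- blank_4: aluminium blank, a plain block 40 mm (its x) by 84 mm (its y) by 22 mm high with two counterbored holes in its top, 0.18 kg; origin at the centre of its underside. Two to four of the blanks are there, lying flat on the bench to the left of the magazine; may be absent.
- oil_bottle: square brown oil squeeze bottle with a red nozzle, 62x61x167 mm; origin at the centre of its underside. Bystander.
- tape_measure: yellow pocket tape measure, 31x75x58 mm, origin under its centre. Bystander.
- grease_tin: round white grease tin with green lid, 70 mm across, 41 mm high, origin under its centre. Bystander.
Things that resemble listed ones, but are neither listed nor needed, are in the scene too. Leave any black or green look-alike of the blank_4 alone.

How it is judged:
On the way, in this order (a step that is already met when the one before it is completed fails the run):
1. the wing nut is unscrewed (joint above 1.8 rad) (value of joint wing_nut above 1.8 rad), for 0.2 s.
2. the cover is swung clear of the mouth (joint above 1.3 rad) (value of joint cover above 1.3 rad), for 0.2 s.
3. every blank is latched in the column under the catches, with no finger on it (z of blank_1 in the frame of catch_level between -0.125 and -0.019 m and horizontal distance between each of blank_1, blank_2, blank_3, blank_4 and catch_level below 0.01 m and contact force between the fingers and blank_1 below 0.1 N and linear speed of each of blank_1, blank_2, blank_3, blank_4 below 0.05 m/s and z of blank_2 in the frame of catch_level between -0.125 and -0.019 m and contact force between the fingers and blank_2 below 0.1 N and z of blank_3 in the frame of catch_level between -0.125 and -0.019 m and contact force between the fingers and blank_3 below 0.1 N and z of blank_4 in the frame of catch_level between -0.125 and -0.019 m and contact force between the fingers and blank_4 below 0.1 N), for 0.3 s.
4. the cover is swung back over the mouth (joint below 0.1 rad) (value of joint cover below 0.1 rad), for 0.2 s.
5. the wing nut is tight again (joint below 0.15 rad) (value of joint wing_nut below 0.15 rad), for 0.2 s.
At the end, for the whole second after the job is handed in: Every blank present lies flat in the magazine's column, its top at or below the catches (3 mm tolerance) and within 10 mm of the column's axis, at rest and released; the cover is closed (below 0.1 rad) and the wing nut tight (below 0.15 rad) (all of step 3 and value of joint cover below 0.1 rad and value of joint wing_nut below 0.15 rad); the robot touches nothing.
It fails at once if the cover is swung (above 0.2 rad) while the wing nut is still tight (below 0.8 rad) (value of joint cover above 0.2 rad and value of joint wing_nut below 0.8 rad).
It fails at once if the oil bottle is moved more than 3 cm (distance of oil_bottle from where it was at the start of the episode above 0.03 m).
It fails at once if the tape measure is moved more than 3 cm (distance of tape_measure from where it was at the start of the episode above 0.03 m).
It fails at once if the grease tin is moved more than 3 cm (distance of grease_tin from where it was at the start of the episode above 0.03 m).
Of blank_1, blank_2, blank_3, blank_4 only 2 to 4 are there at a start; the rules pass over those that are not, and their reading is None.
At some moment in a run one of blank_1, blank_2, blank_3, blank_4 may be knocked a few centimetres aside while the robot is not near it.
It also fails if it takes over 210 s, if anything falls off the work surface, if the arm or the gripper's body presses on something with over 40 N, if the wrist force passes 120 N, or if a joint passes its speed limit or range.

## Working session

There is one attempt and no reset: what is moved stays moved. The work goes in short steps, Python scripts to look and compute and a tool call to move; the robot and the scene stay as the last step left them, time stands still between calls to the robot, and variables do not carry over. Pictures are saved under pics/ and viewed, at most 14 in all, crops included, and the job is handed in when it is done.

Besides the shell and the picture viewer there is one more tool, called after "Call:" as name(argument=value, ...) on one line, values as JSON. send_rows: Moves the arm, as the interface text tells. Its arguments: {"type":"object","properties":{"plan":{"type":"array"},"force":{"type":"number"}},"required":["plan"]}

```bash
mkdir -p pics
cat > h.py <<'E'
import numpy as np,cv2
from workcell import ctrl
def save(n,im): cv2.imwrite(f'pics/{n}.png',cv2.cvtColor(im,cv2.COLOR_RGB2BGR))
def calib(name,st=None):
    c=ctrl.get_calibration(name);K=np.array(c['intrinsics'])
    if 'cam_to_world' in c: return K,np.array(c['cam_to_world'])
    T=np.eye(4);T[:3,:3]=cv2.Rodrigues(np.array(st['orientation'],float))[0];T[:3,3]=st['ee_pos']
    return K,T@np.array(c['mount'])
def ray(K,T,uv):
    d=T[:3,:3]@np.linalg.solve(K,[uv[0],uv[1],1.]);return T[:3,3],d
def onz(K,T,uv,z):
    o,d=ray(K,T,uv);return o+d*(z-o[2])/d[2]
def proj(K,T,p):
    c=np.linalg.inv(T)@np.r_[p,1];q=K@c[:3];return q[:2]/q[2]
E
python3 - <<'E'
from h import *
s=ctrl.state();print(s)
for n in('scene','top','wrist'):
    im=ctrl.read_camera(n);save(n+'0',im);K,T=calib(n,s);print(n,K.tolist(),T.round(3).tolist())
E
```

```text
{'time_s': 0.0, 'q': array([ 1.04591014e+00,  3.59516449e-01,  1.51142618e+00, -1.70548574e-05,
        1.27247981e+00, -1.15103981e-01]), 'qd': array([-0.00119416,  0.00109983, -0.00010377, -0.00047522,  0.00032814,
        0.00034417]), 'effort': array([-7.73387128e-04, -5.15355635e+01, -2.70733398e+01,  6.74844906e-02,
        3.44289117e-02, -1.88330164e-04]), 'ee_pos': array([0.23868029, 0.54965986, 0.18290522]), 'orientation': array([-6.39068215e-01, -3.07533246e+00,  2.73588290e-03]), 'force': array([ 0.06371747, -0.33841204,  0.63538139]), 'torque': array([-0.01099682, -0.00716608,  0.01259845]), 'finger_force': 0.0, 'finger_gap': 0.99792016265995}
scene [[435.38988458209195, 0.0, 252.36376882369944], [0.0, 435.38988458209195, 187.68500299806485], [0.0, 0.0, 1.0]] [[0.774, -0.443, 0.453, -0.161], [-0.633, -0.518, 0.575, -0.902], [-0.021, -0.732, -0.681, 1.26], [0.0, 0.0, 0.0, 1.0]]
top [[372.58095335958507, 0.0, 254.10510166709815], [0.0, 372.58095335958507, 190.39870989754613], [0.0, 0.0, 1.0]] [[0.016, -0.993, 0.117, 0.462], [-1.0, -0.017, -0.005, 0.06], [0.007, -0.116, -0.993, 1.428], [0.0, 0.0, 0.0, 1.0]]
wrist [[305.49326920698365, 0.0, 256.6016663488708], [0.0, 305.49326920698365, 189.92967217162672], [0.0, 0.0, 1.0]] [[0.398, 0.884, 0.244, 0.172], [0.917, -0.384, -0.107, 0.578], [-0.001, 0.266, -0.964, 0.384], [0.0, 0.0, 0.0, 1.0]]
```

View pics/scene0.png

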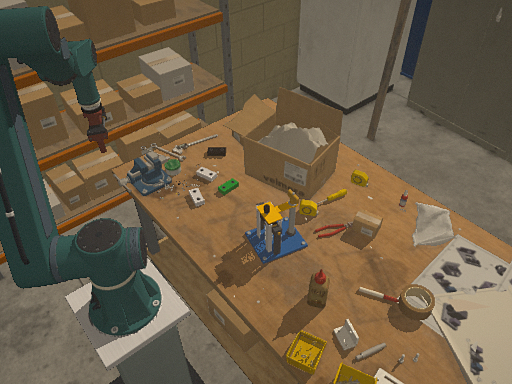

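View pics/top0.png

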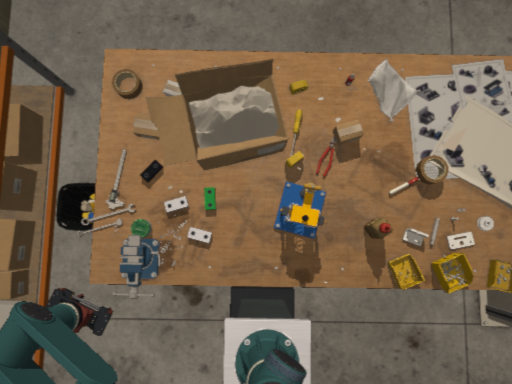

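The top view shows the magazine at about (302,212) with its yellow cover at (306,212). Things that could be taken for a blank are:
- aluminium at (176,206) and (200,236)
- the black look-alike at (151,171)
- the green look-alike at (210,198)
- a light holed plate at (460,241), right of the magazine

By the description I choose the two aluminium ones on the left. Next I check them in a close crop and measure.

Run:
```python
from h import *
t=cv2.imread('pics/top0.png');s=cv2.imread('pics/scene0.png')
z=lambda im,x,y,w,h,f:cv2.resize(im[y:y+h,x:x+w],None,fx=f,fy=f,interpolation=cv2.INTER_CUBIC)
a=np.hstack([z(t,130,155,100,75,4),z(t,265,170,100,75,4)]);b=np.hstack([z(s,170,150,100,75,4),z(s,235,190,100,75,4)])
cv2.imwrite('pics/crop1.png',np.vstack([a,b]))
K,T=calib('top');rgb=cv2.cvtColor(t,cv2.COLOR_BGR2RGB);hsv=cv2.cvtColor(t,cv2.COLOR_BGR2HSV)
m=((hsv[...,1]<60)&(hsv[...,2]>140)).astype(np.uint8);m[:, :160]=0;m[:,225:]=0;m[:190]=0;m[250:]=0
m=cv2.morphologyEx(m,cv2.MORPH_CLOSE,np.ones((3,3)))
def rep(m,zt,mina):
    for c in cv2.findContours(m,cv2.RETR_EXTERNAL,cv2.CHAIN_APPROX_NONE)[0]:
        if cv2.contourArea(c)<mina: continue
        P=np.array([onz(K,T,p[0],zt)[:2] for p in c]).astype(np.float32)*1000
        print(c.reshape(-1,2).mean(0).round(),cv2.minAreaRect(P),np.hypot(*(np.array(cv2.minAreaRect(P)[0])/1000)))
print('blanks');rep(m,.022,30)
y=cv2.inRange(hsv,(20,120,120),(35,255,255));y[:170]=0;y[245:]=0;y[:,:270]=0;y[:,340:]=0
print('yellow');rep(y,.168,20)
b=cv2.inRange(hsv,(100,100,50),(130,255,255));b[:160]=0;b[250:]=0;b[:,:260]=0;b[:,345:]=0
b=cv2.morphologyEx(b|y,cv2.MORPH_CLOSE,np.ones((7,7)))
print('blue');rep(b,.012,60)
```

```text
blanks
[199. 234.] ((457.84478759765625, 257.7692565917969), (84.07670593261719, 39.838932037353516), 75.5985336303711) 0.5254206307086072
[176. 203.] ((572.1495971679688, 350.48291015625), (39.832637786865234, 85.75341033935547), 17.056011199951172) 0.6709645533491787
yellow
[305. 210.] ((554.4864501953125, -121.14323425292969), (94.01808166503906, 107.15338897705078), 78.50956726074219) 0.5675657729774224
blue
[300. 210.] ((558.8443603515625, -120.61486053466797), (156.5843963623047, 182.32180786132812), 75.72098541259766) 0.5717123084896323
```

View pics/crop1.png

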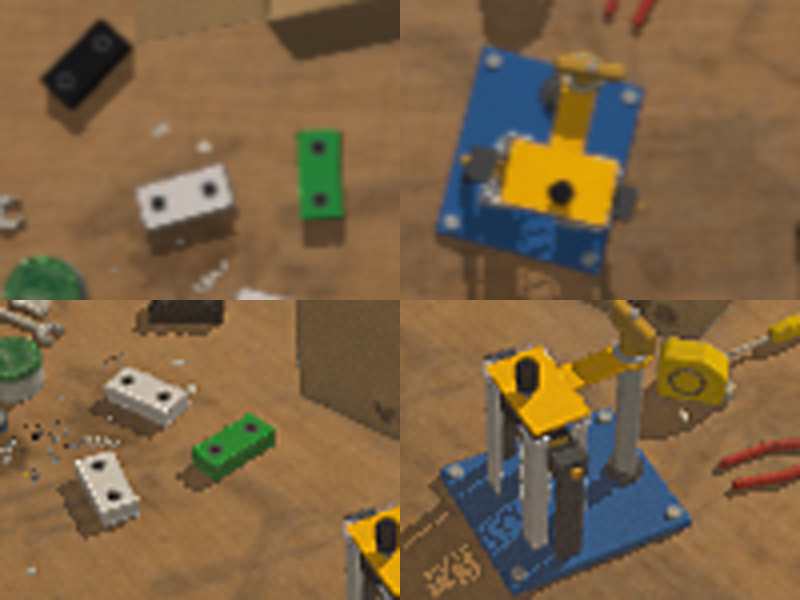

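The close crop shows two plain aluminium blanks, A at top pixel (199,234) and B at (176,203). Each measures 84–86 x 40 mm, which matches. Black and green are the look-alikes, and the magazine's base plate fits 157x182 mm. I'll move over the blanks, look there with the wrist camera, then go on to the magazine.

Call:
send_rows(plan=[[[0.8,-1,0.5],-0.0225,1],[[0.8,-1,0.5],-0.0225,1],[[0.8,-1,0.5],-0.0225,1],[[0.8,-1,0.5],-0.0225,1],[[0.8,-1,0.5],-0.0225,1],[[0.8,-1,0.5],-0.0225,1],[[0.8,-1,0.5],-0.0225,1],[[0.8,-1,0.5],-0.0225,1]])

```text
time_s: 0.95
ee_pos: [0.4315, 0.3088, 0.3041]
orientation: [-2.194, -2.248, 0.001]
force: [0.4, -0.1, 0.3]
finger_gap: 0.999
finger_force: 0.0
```

Run:
```python
from h import *
s=ctrl.state();save('w1',ctrl.read_camera('wrist'));print(s['ee_pos'],s['orientation'])
K,T=calib('top')
for n,uv,z in(('knob',(305,218.2),.205),('nut',(312.5,186),.212),('oil',(376,230),.1)):print(n,onz(K,T,uv,z).round(4))
```

```text
[0.43154638 0.30882726 0.30413264] [-2.19417627e+00 -2.24803963e+00  6.58166937e-04]
knob [ 0.5171 -0.1136  0.205 ]
nut [ 0.623  -0.1372  0.212 ]
oil [ 0.4841 -0.3809  0.1   ]
```

Call:
send_rows(plan=[[[0.45,-1,0.5],-0.0225,1],[[0.45,-1,0.5],-0.0225,1],[[0.4,-1,0.5],0,1],[[0.4,-1,0],0,1],[[0.4,-1,0],0,1],[[0.4,-1,0],0,1],[[0.4,-1,0],0,1],[[0.4,-1,0],0,1]])

```text
time_s: 1.8
ee_pos: [0.5301, 0.0692, 0.3484]
orientation: [-2.483, -1.924, 0.001]
force: [-0.0, 0.1, -0.8]
finger_gap: 1.002
finger_force: 0.0
```

Call:
send_rows(plan=[[[0.4,-1,0],0,1],[[0.4,-1,0],0,1],[[0.4,-1,0],0,1],[[0,-1,0],0,1],[[0,0,0],0,1],[[0,0,0],0,1]])

```text
time_s: 2.4
ee_pos: [0.5658, -0.0497, 0.3483]
orientation: [-2.484, -1.922, 0.0]
force: [-0.7, 0.3, 0.5]
finger_gap: 1.001
finger_force: 0.0
```

Run:
```python
from h import *
s=ctrl.state();w=ctrl.read_camera('wrist');save('w2',w);print(s['ee_pos'],s['orientation'])
a=cv2.imread('pics/w1.png');b=cv2.imread('pics/w2.png')
cv2.imwrite('pics/w12.png',cv2.resize(np.vstack([a,b]),(400,600)) if 0 else np.hstack([cv2.resize(a,(400,300)),cv2.resize(b,(400,300))]))
```

```text
[ 0.56582258 -0.04967805  0.34827826] [-2.48368779e+00 -1.92173530e+00  3.04338633e-04]
```

View pics/w12.png

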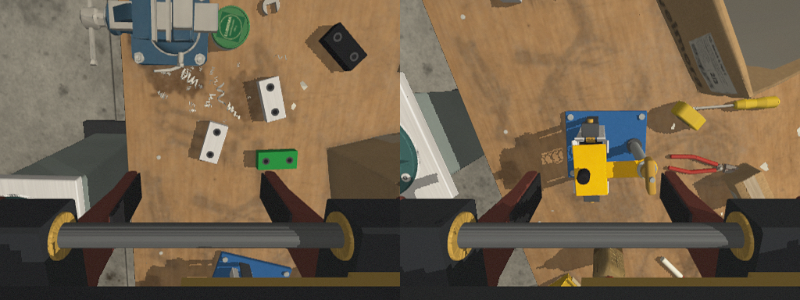

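The left picture (w1) shows exactly two aluminium blanks at about (212,142) and (270,98), plus the green and black look-alikes. The right one (w2) shows the magazine, with the knob at about (583,176) and the nut at (648,173). Next I refine these with this wrist view.

Run:
```python
from h import *
im=cv2.imread('pics/w2.png');cv2.imwrite('pics/w2c.png',cv2.resize(im[130:270,195:345],None,fx=4,fy=4,interpolation=cv2.INTER_CUBIC))
hsv=cv2.cvtColor(im,cv2.COLOR_BGR2HSV);s=ctrl.state();K,T=calib('wrist',s)
roi=np.zeros(im.shape[:2],np.uint8);roi[130:270,195:345]=1
b=cv2.inRange(hsv,(100,110,50),(125,255,255))*roi
P=np.argwhere(b>0)[:,::-1];P=np.array([onz(K,T,p,.012)[:2] for p in P],np.float32)*1000
print('blue',cv2.minAreaRect(P))
y=cv2.inRange(hsv,(20,150,120),(32,255,255))*roi
c=max(cv2.findContours(y,cv2.RETR_EXTERNAL,cv2.CHAIN_APPROX_NONE)[0],key=cv2.contourArea)
k=cv2.inRange(hsv,(0,0,0),(180,255,55))*roi
n,l,st,ce=cv2.connectedComponentsWithStats(k)
for i in range(1,n):
    if st[i,4]>40: print(st[i],ce[i].round(1),onz(K,T,ce[i],.200).round(4))
print(cv2.boundingRect(c))
Kt,Tt=calib('top')
for p in[(.517,-.1136,.192),(.623,-.1372,.2)]:print(proj(K,T,p))
```

```text
blue ((560.4501953125, -117.21283721923828), (157.57984924316406, 183.14981079101562), 75.89875030517578)
[238 150  16   8  41] [247.5 152.9] [ 0.5602 -0.0273  0.2   ]
[230 178  29   7  72] [242.4 182.3] [ 0.5455 -0.0595  0.2   ]
[226 216  17  20 259] [234.5 225.4] [ 0.5217 -0.1096  0.2   ]
[333 222  12  48 441] [339.1 245.2] [ 0.6412 -0.1676  0.2   ]
(221, 184, 92, 67)
[232.14334083 226.79868105]
[319.98126501 226.55926581]
```

View pics/w2c.png

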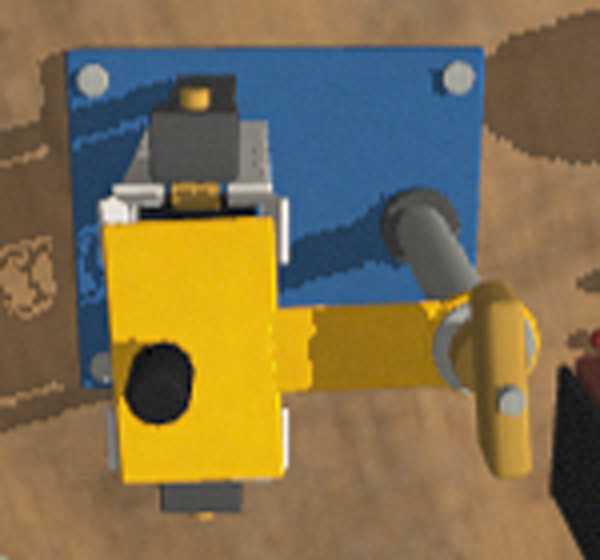

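Run:
```python
from h import *
s=ctrl.state();K,T=calib('wrist',s);Kt,Tt=calib('top')
def tri(a,b):
    o1,d1=ray(K,T,a);o2,d2=ray(Kt,Tt,b);d1/=np.linalg.norm(d1);d2/=np.linalg.norm(d2)
    t=np.linalg.lstsq(np.c_[d1,-d2],o2-o1,rcond=None)[0];p,q=o1+t[0]*d1,o2+t[1]*d2;return ((p+q)/2).round(4),np.linalg.norm(p-q).round(4)
w=lambda x,y:(195+x/4,130+y/4)
print('knob',tri(w(160,392),(305,218.2)),onz(K,T,w(160,392),.205))
print('nut',tri(w(507,395),(312.5,186)),onz(K,T,w(507,395),.212))
hsv=cv2.cvtColor(cv2.imread('pics/top0.png'),cv2.COLOR_BGR2HSV)
# cover plate edges, wrist, at z=.169: corners read off the crop
for c in[(104,225),(276,215),(285,475),(124,483)]:print(onz(K,T,w(*c),.169).round(4))
# nut top ends
for c in[(507,310),(507,478)]:print('nutend',onz(K,T,w(*c),.212).round(4))
```

```text
knob (array([ 0.5186, -0.1167,  0.1882]), np.float64(0.0022)) [ 0.52234933 -0.11110611  0.205     ]
nut (array([ 0.624 , -0.1384,  0.2047]), np.float64(0.0)) [ 0.62313289 -0.1350645   0.212     ]
[ 0.514  -0.0647  0.169 ]
[ 0.5684 -0.0753  0.169 ]
[ 0.5491 -0.1647  0.169 ]
[ 0.4951 -0.1539  0.169 ]
nutend [ 0.6283 -0.1089  0.212 ]
nutend [ 0.6179 -0.1616  0.212 ]
```

Hinge and nut are at (0.6235,-0.1365), the column axis at (0.5315,-0.1135), and the yaw is about -13°. The knob is 0.1057 m from the hinge, against 0.105 given, so the figures agree. Now I grip the nut.

Call:
send_rows(plan=[[[0.48,-0.72,-0.5],0.003,1],[[0.48,-0.72,-0.5],0,1],[[0.48,-0.72,-0.5],0,1],[[0.48,-0.73,-0.5],0,1],[[0,0,-0.88],0,1],[[0,0,-0.88],0,1],[[0,0,-0.88],0,1],[[0,0,-0.88],0,1]], force=30)

```text
time_s: 3.25
ee_pos: [0.6237, -0.1345, 0.1823]
orientation: [-2.463, -1.949, -0.001]
force: [0.6, -0.4, 0.1]
finger_gap: 1.001
finger_force: 0.0
```

Call:
send_rows(plan=[[[0,0,0],0,0],[[0,0,0],0,0],[[0,0,0],0,0],[[0,0,0],0,0],[[0,0,0],0,0],[[0,0,0],0,0]], force=30)

```text
time_s: 3.85
ee_pos: [0.6241, -0.1366, 0.184]
orientation: [2.465, 1.946, 0.001]
force: [-0.2, 0.4, -0.1]
finger_gap: 0.491
finger_force: 0.0
```

Call:
send_rows(plan=[[[0,0,0],0,0],[[0,0,0],0,0],[[0,0,0],0,0],[[0,0,0],0,0],[[0,0,0],0,0],[[0,0,0],0,0]])

```text
time_s: 4.45
ee_pos: [0.6236, -0.1364, 0.1831]
orientation: [-2.465, -1.947, 0.0]
force: [-0.9, 0.6, 0.9]
finger_gap: 0.004
finger_force: 0.0
```

Run:
```python
from h import *
w=ctrl.read_camera('wrist');s=ctrl.read_camera('scene');t=ctrl.read_camera('top')
a=cv2.resize(w[120:320,150:420],(400,300));b=cv2.resize(s[170:260,230:350],(400,300));c=cv2.resize(t[160:250,260:380],(400,300))
save('chk1',np.vstack([np.hstack([a,b]),np.hstack([c,cv2.resize(s,(400,300))])]));st=ctrl.state();print(st['finger_gap'],st['finger_force'])
```

```text
0.006898595792706393 0.0
```

View pics/chk1.png

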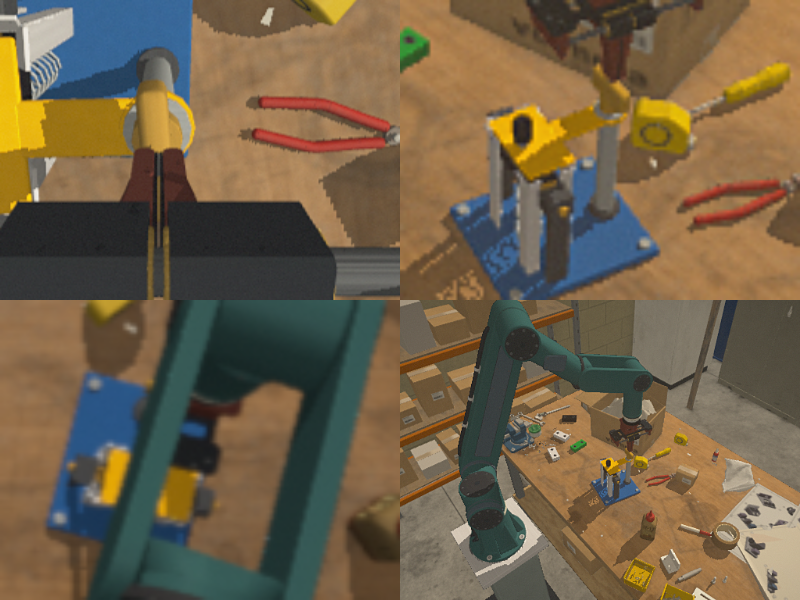

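Run:
```python
from h import *
s=ctrl.state();K,T=calib('wrist',s);p=np.array(s['ee_pos']);R=cv2.Rodrigues(np.array(s['orientation'],float))[0]
print('cam in tool',np.array(ctrl.get_calibration('wrist')['mount']).round(3).tolist())
for d in(0,.019,.03,.06):print(d,proj(K,T,p-R[:,2]*d))
h=np.array([.6235,-.1365,0])
u=np.array([np.cos(-.227),np.sin(-.227),0]);v=np.array([-u[1],u[0],0])
for z in(.186,.212):print([proj(K,T,h+v*a+[0,0,z]).round() for a in(-.029,0,.029)])
Ks,Ts=calib('scene');print('scene tcp',proj(Ks,Ts,p),'nut',proj(Ks,Ts,h+[0,0,.212]),'nut z.2 ends',[proj(Ks,Ts,h+v*a+[0,0,.212]).round(1) for a in(-.029,.029)])
```

```text
cam in tool [[0.0, -0.964, -0.265, 0.072], [1.0, 0.0, 0.0, -0.0], [0.0, -0.265, 0.964, -0.201], [0.0, 0.0, 0.0, 1.0]]
0 [256.94436349 212.3443216 ]
0.019 [256.97658671 222.35590309]
0.03 [256.99817255 229.06250743]
0.06 [257.07203549 252.0113248 ]
[array([257., 252.]), array([257., 214.]), array([257., 173.])]
[array([257., 271.]), array([257., 229.]), array([257., 182.])]
scene tcp [293.44495284 199.97273786] nut [293.80628176 194.0688444 ] nut z.2 ends [array([298.1, 199.3]), array([289.6, 189. ])]
```

Run:
```python
from h import *
w=ctrl.read_camera('wrist');s=ctrl.read_camera('scene')
z=lambda i:cv2.resize(i,(400,400),interpolation=cv2.INTER_CUBIC)
save('chk2',np.hstack([z(w[150:270,200:320]),z(s[155:225,260:330])]));st=ctrl.state();print(st['finger_gap'],st['finger_force'],st['ee_pos'],st['q'])
```

```text
0.005426579872143676 0.0 [ 0.62363728 -0.13640259  0.18309309] [-3.23478584e-01  4.14377296e-01  1.42321028e+00  1.32194505e-05
  1.30417292e+00 -8.96277380e-02]
```

View pics/chk2.png

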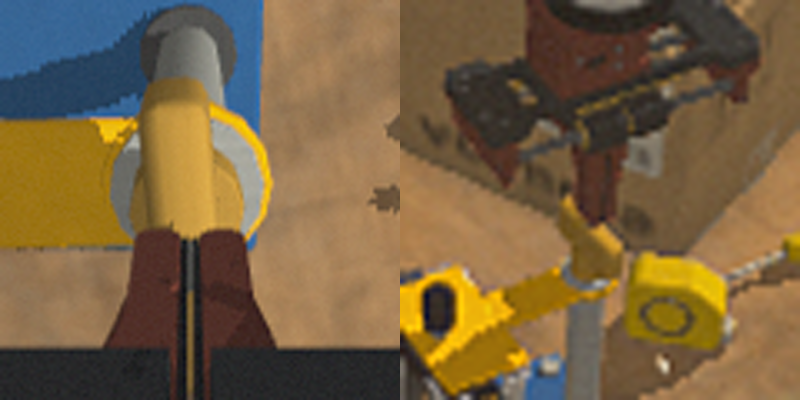

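The pictures show the fingers closing just above the nut, with the tips visibly at its top face. So the real fingertips sit higher than the reported TCP. I'll open, lower a little while watching the force, and close again.

Call:
send_rows(plan=[[[0,0,0],0,1],[[0,0,0],0,1],[[0,0,0],0,1],[[0,0,0],0,1],[[0,0,0],0,1],[[0,0,0],0,1],[[0,0,-0.15],0,1],[[0,0,-0.15],0,1]])

```text
time_s: 5.5
ee_pos: [0.6237, -0.1364, 0.1738]
orientation: [2.465, 1.947, 0.0]
force: [0.5, -0.0, 0.4]
finger_gap: 0.693
finger_force: 0.0
```

Run:
```python
from h import *
s=ctrl.state();w=ctrl.read_camera('wrist');sc=ctrl.read_camera('scene')
print(s['finger_gap'],s['force'],s['ee_pos'])
save('chk3',np.hstack([cv2.resize(w,(448,336)),cv2.resize(sc[155:225,260:330],(336,336),interpolation=cv2.INTER_CUBIC)]))
```

```text
0.693438948301463 [ 0.46692777 -0.03052     0.35424288] [ 0.62368348 -0.13641656  0.17382709]
```

View pics/chk3.png

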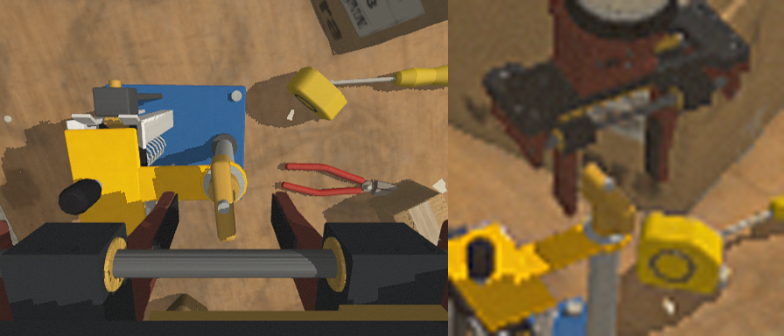

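The tips again image about 25 mm above the reported TCP, at scene mid (295,196) against a predicted row of 202. I'll go down a bit more, carefully.

Call:
send_rows(plan=[[[0,0,-0.1],0,1],[[0,0,-0.1],0,1],[[0,0,-0.1],0,1],[[0,0,0],0,1]])

```text
time_s: 6.0
ee_pos: [0.6233, -0.1363, 0.1645]
orientation: [-2.465, -1.947, 0.001]
force: [-0.4, 0.4, -0.2]
finger_gap: 0.998
finger_force: 0.0
```

Call:
send_rows(plan=[[[0,0,0],0,0],[[0,0,0],0,0],[[0,0,0],0,0],[[0,0,0],0,0],[[0,0,0],0,0],[[0,0,0],0,0],[[0,0,0],0,0],[[0,0,0],0,0]])

```text
time_s: 6.8
ee_pos: [0.6237, -0.1365, 0.1651]
orientation: [-2.465, -1.947, 0.0]
force: [0.2, -0.0, 0.2]
finger_gap: 0.309
finger_force: 0.0
```

Call:
send_rows(plan=[[[0,0,0],0,0],[[0,0,0],0,0],[[0,0,0],0,0]])

```text
time_s: 7.1
ee_pos: [0.623, -0.1361, 0.1651]
orientation: [-2.464, -1.947, 0.001]
force: [-2.2, 1.2, 1.8]
finger_gap: 0.144
finger_force: 29.4
```

Gripped at a gap of 0.144, about 12.7 mm against the 13 mm grip. Now I unscrew counter-clockwise.

Call:
send_rows(plan=[[[0,0,0],0.0235,0],[[0,0,0],0.0235,0],[[0,0,0],0.0235,0],[[0,0,0],0.0235,0],[[0,0,0],0.0235,0],[[0,0,0],0.0235,0],[[0,0,0],0.0235,0],[[0,0,0],0.0235,0]])

```text
time_s: 7.9
ee_pos: [0.6247, -0.1353, 0.1651]
orientation: [0.954, 2.992, 0.003]
force: [3.4, 3.0, 0.2]
finger_gap: 0.147
finger_force: 29.8
```

Call:
send_rows(plan=[[[0,0,0],0.0235,0],[[0,0,0],0.0235,0],[[0,0,0],0.0235,0],[[0,0,0],0.0235,0],[[0,0,0],0.0235,0],[[0,0,0],0.0235,0],[[0,0,0],0.0235,0],[[0,0,0],0,0]])

```text
time_s: 8.7
ee_pos: [0.6248, -0.1338, 0.1651]
orientation: [-0.646, 3.072, 0.005]
force: [2.8, 7.4, -1.1]
finger_gap: 0.145
finger_force: 29.8
```

Run:
```python
from h import *
s=ctrl.state();print(s['torque'],s['q'],s['finger_gap']);R=cv2.Rodrigues(np.array(s['orientation'],float))[0];print(np.degrees(np.arctan2(R[1,1],R[0,1])))
```

```text
[ 1.292707   -0.45905896  0.02484968] [-0.32182205  0.42962264  1.44492546  0.00451043  1.26633929 -2.30858944] 0.1453053164100084
113.75626808990266
```

The nut has turned 127° (2.2 rad). I release it, rise, and go to the knob.

Call:
send_rows(plan=[[[0,0,0],0,1],[[0,0,0],0,1],[[0,0,0],0,1],[[0,0,0],0,1],[[0,0,0.8],0,1],[[0,0,0.9],0,1],[[-0.85,0.2,0],0,1],[[-0.85,0.2,0],0,1]])

```text
time_s: 9.5
ee_pos: [0.5732, -0.125, 0.2171]
orientation: [-0.639, 3.074, -0.003]
force: [0.1, 0.4, -0.7]
finger_gap: 0.834
finger_force: 0.0
```

Call:
send_rows(plan=[[[-0.85,0.2,0],0,1],[[-0.85,0.2,0],0,1],[[0,0,0],0,1],[[0,0,0],0,1]])

```text
time_s: 9.9
ee_pos: [0.5221, -0.1127, 0.2166]
orientation: [-0.639, 3.075, -0.002]
force: [-0.1, 0.2, 0.5]
finger_gap: 1.001
finger_force: 0.0
```

Run:
```python
from h import *
s=ctrl.state();w=ctrl.read_camera('wrist');t=ctrl.read_camera('scene');print(s['ee_pos'],s['finger_gap'],s['force'])
save('k1',np.hstack([cv2.resize(w,(448,336)),cv2.resize(t[150:230,240:320],(336,336),interpolation=cv2.INTER_CUBIC)]))
```

```text
[ 0.52208895 -0.11272592  0.2165967 ] 1.0006765797284727 [-0.07336878  0.20752803  0.45361447]
```

View pics/k1.png

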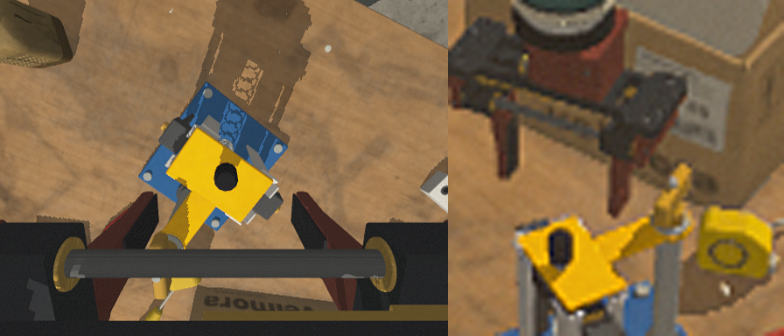

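Run:
```python
from h import *
im=cv2.imread('pics/k1.png')[:, :448];s=ctrl.state();K,T=calib('wrist',s)
g=cv2.inRange(cv2.cvtColor(im,cv2.COLOR_BGR2HSV),(0,0,0),(180,255,60));g[:155]=0;g[195:]=0;g[:,:205]=0;g[:,245:]=0
x,y,w,h=cv2.boundingRect(g);print(x,y,w,h)
f=512/448
print('blob mid',onz(K,T,((x+w/2)*f,(y+h/2)*f),.190),'top',onz(K,T,((x+w/2)*f,(y+w/2)*f),.205),onz(K,T,((x+w/2)*f,(y+h-w/2)*f),.205))
R=cv2.Rodrigues(np.array(s['orientation'],float))[0];p=s['ee_pos']
for d in(.0,.02,.025,.03,.035,.04):print(d,[proj(K,T,p-R[:,2]*d+R[:,0]*a+R[:,1]*.044).round() for a in(.01,-.01)])
```

```text
215 163 23 28
blob mid [ 0.52207623 -0.11209507  0.19      ] top [ 0.51568508 -0.11500027  0.205     ] [ 0.51970179 -0.11324413  0.205     ]
0.0 [array([321., 201.]), array([320., 228.])]
0.02 [array([328., 211.]), array([326., 240.])]
0.025 [array([330., 213.]), array([327., 243.])]
0.03 [array([331., 216.]), array([329., 247.])]
0.035 [array([333., 219.]), array([331., 251.])]
0.04 [array([336., 222.]), array([333., 254.])]
```

Knob is at (0.521,-0.112), and the fingertips image about 35 mm above the reported TCP. I lower to reported z 0.147 and grip.

Call:
send_rows(plan=[[[0,0,-0.7],0,1],[[0,0,-0.7],0,1],[[0,0,-0.4],0,1],[[0,0,-0.3],0,1],[[0,0,-0.2],0,1],[[0,0,0],0,1]])

```text
time_s: 10.6
ee_pos: [0.5216, -0.1124, 0.1466]
orientation: [0.64, -3.075, -0.001]
force: [-0.2, -0.5, 0.2]
finger_gap: 0.997
finger_force: 0.0
```

Call:
send_rows(plan=[[[0,0,0],0,0],[[0,0,0],0,0],[[0,0,0],0,0],[[0,0,0],0,0],[[0,0,0],0,0],[[0,0,0],0,0],[[0,0,0],0,0],[[0,0,0],0,0]], force=15)

```text
time_s: 11.4
ee_pos: [0.5216, -0.1124, 0.1471]
orientation: [0.64, -3.076, 0.0]
force: [-0.3, -0.3, 0.3]
finger_gap: 0.307
finger_force: 0.0
```

Call:
send_rows(plan=[[[0,0,0],0,0],[[0,0,0],0,0],[[0,0,0],0,0]])

```text
time_s: 11.7
ee_pos: [0.5215, -0.1123, 0.1471]
orientation: [0.64, -3.076, -0.0]
force: [-1.0, 0.3, 0.8]
finger_gap: 0.232
finger_force: 15.0
```

Run:
```python
import numpy as np
h=np.array([.624,-.1345]);k=np.array([.521,-.112]);d=k-h;print(np.hypot(*d),np.degrees(np.arctan2(d[1],d[0])))
N=16;tot=1.66
P=[]
for i in range(N+1):
    a=tot*i/N;c,s=np.cos(a),np.sin(a);P.append(h+[c*d[0]-s*d[1],s*d[0]+c*d[1]])
print((np.diff(P,axis=0)/.03).round(2).tolist(),P[-1])
```

```text
0.10542888598481916 167.67750336244742
[[-0.06, -0.36], [-0.02, -0.36], [0.02, -0.36], [0.05, -0.36], [0.09, -0.35], [0.13, -0.34], [0.16, -0.33], [0.19, -0.31], [0.23, -0.29], [0.25, -0.26], [0.28, -0.23], [0.3, -0.2], [0.32, -0.17], [0.34, -0.14], [0.35, -0.1], [0.36, -0.06]] [ 0.61076526 -0.23909489]
```

Knob gripped (gap 0.232, about 20 mm). I swing it along the arc.

Call:
send_rows(plan=[[[-0.06,-0.36,0],0,0],[[-0.02,-0.36,0],0,0],[[0.02,-0.36,0],0,0],[[0.05,-0.36,0],0,0],[[0.09,-0.35,0],0,0],[[0.13,-0.34,0],0,0],[[0.16,-0.33,0],0,0],[[0.19,-0.31,0],0,0]])

```text
time_s: 12.5
ee_pos: [0.5383, -0.1965, 0.147]
orientation: [0.639, -3.075, -0.0]
force: [-3.3, 2.2, 2.8]
finger_gap: 0.235
finger_force: 15.0
```

Call:
send_rows(plan=[[[0.23,-0.29,0],0,0],[[0.25,-0.26,0],0,0],[[0.28,-0.23,0],0,0],[[0.3,-0.2,0],0,0],[[0.32,-0.17,0],0,0],[[0.34,-0.14,0],0,0],[[0.35,-0.1,0],0,0],[[0.36,-0.06,0],0,0]])

```text
time_s: 13.3
ee_pos: [0.6123, -0.2391, 0.1472]
orientation: [-0.64, 3.076, -0.0]
force: [-3.1, 1.9, 4.3]
finger_gap: 0.232
finger_force: 15.0
```

Call:
send_rows(plan=[[[0,0,0],0,0],[[0,0,0],0,0],[[0,0,0],0,1],[[0,0,0],0,1],[[0,0,0],0,1],[[0,0,0.5],0,1],[[0,0,1],0,1],[[0,0,1],0,1]])

```text
time_s: 14.1
ee_pos: [0.6106, -0.2389, 0.2223]
orientation: [0.639, -3.075, -0.001]
force: [-0.0, 0.3, 0.5]
finger_gap: 0.74
finger_force: 0.0
```

Call:
send_rows(plan=[[[-0.2,0.3,1],-0.0235,1],[[-0.4,0.6,1],-0.0235,1],[[-0.4,0.65,0.6],-0.0235,1],[[-0.4,0.65,0],-0.0235,1],[[-0.4,0.65,0],-0.0235,1],[[-0.4,0.65,0],-0.0235,1],[[-0.45,0.7,0],-0.0235,1],[[0,0,0],-0.0235,1]])

```text
time_s: 14.9
ee_pos: [0.5299, -0.1107, 0.3004]
orientation: [-1.188, -2.907, -0.001]
force: [-0.3, 0.1, -1.1]
finger_gap: 0.999
finger_force: 0.0
```

Call:
send_rows(plan=[[[0,0,0],-0.0235,1],[[0,0,0],-0.0235,1],[[0,0,0],-0.0235,1],[[0,0,0],-0.0235,1],[[0,0,0],-0.0235,1],[[0,0,0],-0.0235,1],[[0,0,0],-0.0115,1],[[0,0,0],0,1]])

```text
time_s: 15.7
ee_pos: [0.5317, -0.1131, 0.3001]
orientation: [2.391, 2.038, -0.0]
force: [0.8, -0.3, -0.1]
finger_gap: 1.001
finger_force: 0.0
```

Run:
```python
from h import *
s=ctrl.state();w=ctrl.read_camera('wrist');R=cv2.Rodrigues(np.array(s['orientation'],float))[0];print(s['ee_pos'],s['orientation'],np.degrees(np.arctan2(R[1,1],R[0,1])))
save('w3',w);save('w3c',cv2.resize(w[120:260,170:370],(800,560),interpolation=cv2.INTER_CUBIC))
```

```text
[ 0.53165197 -0.11310885  0.30013226] [ 2.39093138e+00  2.03773998e+00 -1.45226311e-04] -9.119501131610818
```

View pics/w3c.png

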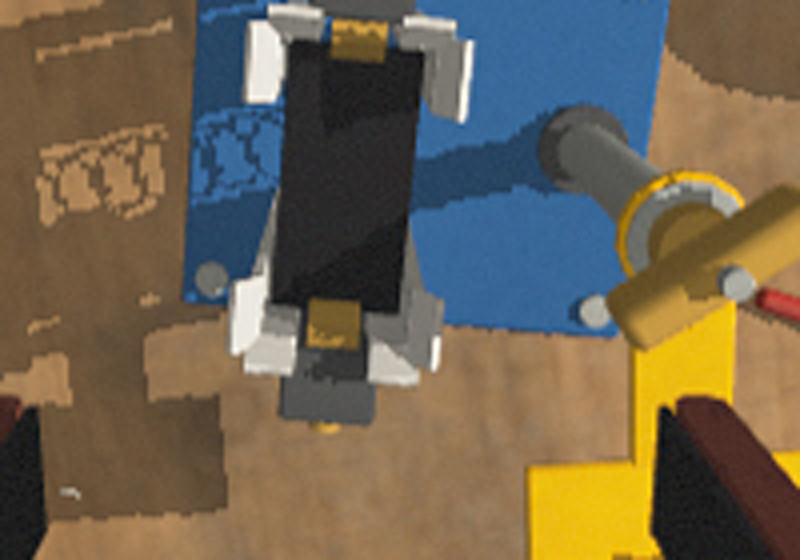

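The mouth is open and the cover is clear at lower right. The lip flares' outer edges lie at crop x 247/468 (upper end) and 234/439 (lower end), and at crop y 17 and 379. Now I turn these into points.

Run:
```python
from h import *
s=ctrl.state();K,T=calib('wrist',s);w=lambda x,y:(170+x/4,120+y/4)
f=lambda x,y,z:onz(K,T,w(x,y),z)[:2]
L1,R1,L2,R2=f(247,62,.163),f(468,80,.163),f(234,318,.163),f(439,335,.163);A,B=f(362,15,.163),f(331,380,.163)
print('widths',np.linalg.norm(L1-R1),np.linalg.norm(L2-R2),'len',np.linalg.norm(A-B))
a1,a2=(L1+R1)/2,(L2+R2)/2;d=a1-a2;print('yaw',np.degrees(np.arctan2(d[1],d[0]))-90, np.degrees(np.arctan2(*(A-B)[::-1]))-90,np.degrees(np.arctan2(*(R1-L1)[::-1])),np.degrees(np.arctan2(*(R2-L2)[::-1])))
print('centre',(a1+a2)/2,(A+B)/2)
# catches tip edges at z~.131-.145 , follower corners (z ~.105?)
c1,c2=f(360,38,.145),f(333,322,.145);print('catch mid',(c1+c2)/2,np.linalg.norm(c1-c2))
F=[f(290,45,.13),f(427,57,.13),f(400,310,.13),f(273,303,.13)];print('follower',np.mean(F,0),[np.linalg.norm(F[i]-F[i-1]).round(4) for i in range(4)],np.degrees(np.arctan2(*(F[0]+F[1]-F[2]-F[3])[::-1]))-90)
print('nut top',f(715,265,.212))
# blanks from w1
im=cv2.imread('pics/w1.png');st={'orientation':[-2.19417627,-2.24803963,.000658],'ee_pos':[.43154638,.30882726,.30413264]};K,T=calib('wrist',st)
hsv=cv2.cvtColor(im,cv2.COLOR_BGR2HSV);m=((hsv[...,1]<45)&(hsv[...,2]>165)).astype(np.uint8);m[:90]=0;m[220:]=0;m[:,240:]*=1;m[:,:240]=0;m[:,375:]=0
m=cv2.morphologyEx(m,cv2.MORPH_CLOSE,np.ones((5,5)))
for c in cv2.findContours(m,cv2.RETR_EXTERNAL,cv2.CHAIN_APPROX_NONE)[0]:
    if cv2.contourArea(c)>300: print(cv2.boundingRect(c),cv2.minAreaRect(np.array([onz(K,T,p[0],.022)[:2]*1000 for p in c],np.float32)))
```

```text
widths 0.060845913437142726 0.05973095524320889 len 0.10536806443005642
yaw -13.58253822160789 -13.742229705514461 -13.588424794896468 -13.947119702893506
centre [ 0.53171411 -0.11193681] [ 0.53131335 -0.11259871]
catch mid [ 0.53173994 -0.11025327] 0.08570279346868082
follower [ 0.53174867 -0.11252285] [np.float64(0.0808), np.float64(0.0412), np.float64(0.0796), np.float64(0.0403)] -13.822929907777635
nut top [ 0.61987502 -0.13136051]
(255, 156, 37, 54) ((458.9002685546875, 259.670166015625), (83.56040954589844, 38.64537811279297), 75.55577087402344)
(332, 97, 34, 60) ((573.111083984375, 351.6570739746094), (38.50339889526367, 83.7747802734375), 17.151039123535156)
```

Widths, length and yaw (-13.7°) agree. The column axis is at (0.5316,-0.1123). Blank A is at (0.4585,0.259) with yaw -14.4°, blank B at (0.5725,0.351) with yaw 17.1°. Going over A.

Call:
send_rows(plan=[[[-0.2,0.95,0],-0.0147,1],[[-0.2,0.95,0],0,1],[[-0.2,0.95,0],0,1],[[-0.2,0.95,0],0,1],[[-0.2,0.95,-0.2],0,1],[[-0.2,0.95,-0.3],0,1],[[-0.2,0.95,-0.5],0,1],[[-0.2,0.95,-0.5],0,1]])

```text
time_s: 16.55
ee_pos: [0.4837, 0.116, 0.255]
orientation: [2.479, 1.928, 0.001]
force: [0.5, -0.2, 0.1]
finger_gap: 1.002
finger_force: 0.0
```

Call:
send_rows(plan=[[[-0.2,0.95,-0.5],0,1],[[-0.2,0.95,-0.5],0,1],[[-0.2,0.95,-0.5],0,1],[[-0.2,0.95,0],0,1],[[-0.04,0.95,0],0,1],[[0,0,0],0,1],[[0,0,0],0,1]])

```text
time_s: 17.25
ee_pos: [0.4585, 0.2575, 0.2101]
orientation: [2.479, 1.93, -0.001]
force: [-0.4, -0.1, 0.7]
finger_gap: 1.003
finger_force: 0.0
```

```bash
cat >> h.py <<'E'
def blank_look():
    s=ctrl.state();w=ctrl.read_camera('wrist');K,T=calib('wrist',s)
    R=cv2.Rodrigues(np.array(s['orientation'],float))[0];print(s['ee_pos'].round(4),'yaw',np.degrees(np.arctan2(R[1,1],R[0,1])).round(1))
    hsv=cv2.cvtColor(w,cv2.COLOR_RGB2HSV);m=((hsv[...,1]<45)&(hsv[...,2]>150)).astype(np.uint8);m[270:]=0
    m=cv2.morphologyEx(m,cv2.MORPH_CLOSE,np.ones((7,7)))
    for c in cv2.findContours(m,cv2.RETR_EXTERNAL,cv2.CHAIN_APPROX_NONE)[0]:
        if cv2.contourArea(c)>800: print(cv2.boundingRect(c),cv2.minAreaRect(np.array([onz(K,T,p[0],.022)[:2]*1000 for p in c],np.float32)))
    return w
E
python3 -c "
from h import *
save('a1',blank_look())"
```

```text
[0.4585 0.2575 0.2101] yaw -14.2
(242, 123, 31, 71) ((459.9567565917969, 262.87872314453125), (91.01034545898438, 38.406982421875), 75.24242401123047)
(300, 22, 61, 82) ((573.0344848632812, 351.8646545410156), (38.6910400390625, 83.59857940673828), 17.034582138061523)
```

Blank A is confirmed at about (0.459,0.2595). I lower in steps, watching the force for contact.

Call:
send_rows(plan=[[[0.02,0.07,-1],0,1],[[0,0,-1],0,1],[[0,0,-1],0,1],[[0,0,-1],0,1],[[0,0,-1],0,1],[[0,0,-1],0,1],[[0,0,-1],0,1],[[0,0,-0.5],0,1]])

```text
time_s: 18.1
ee_pos: [0.4582, 0.2576, -0.0169]
orientation: [-2.482, -1.925, 0.005]
force: [0.2, -0.2, 1.1]
finger_gap: 1.001
finger_force: 0.0
```

Call:
send_rows(plan=[[[0,0,-0.2],0,1],[[0,0,-0.1],0,1],[[0,0,-0.1],0,1],[[0,0,0],0,1]])

```text
time_s: 18.5
ee_pos: [0.4599, 0.2596, -0.0263]
orientation: [2.482, 1.926, 0.002]
force: [0.4, 0.1, -1.1]
finger_gap: 0.998
finger_force: 0.0
```

Call:
send_rows(plan=[[[0,0,-0.1],0,1],[[0,0,-0.1],0,1],[[0,0,0],0,1]])

```text
time_s: 18.8
ee_pos: [0.4591, 0.2596, -0.0329]
orientation: [-2.482, -1.926, 0.0]
force: [-0.9, 0.2, 0.4]
finger_gap: 1.005
finger_force: 0.0
```

Call:
send_rows(plan=[[[0,0,-0.05],0,1],[[0,0,0],0,1]])

```text
time_s: 19.0
ee_pos: [0.4591, 0.2596, -0.0345]
orientation: [-2.482, -1.926, 0.0]
force: [-0.6, -0.4, -0.8]
finger_gap: 0.996
finger_force: 0.0
```

Run:
```python
from h import *
s=ctrl.state();w=ctrl.read_camera('wrist');c=ctrl.read_camera('scene')
print(s['force'],s['ee_pos'])
save('a2',np.hstack([cv2.resize(w,(448,336)),cv2.resize(c[160:230,160:230],(336,336),interpolation=cv2.INTER_CUBIC)]))
```

```text
[-0.59052586 -0.43828799 -0.80482494] [ 0.45912594  0.25958572 -0.03449889]
```

View pics/a2.png

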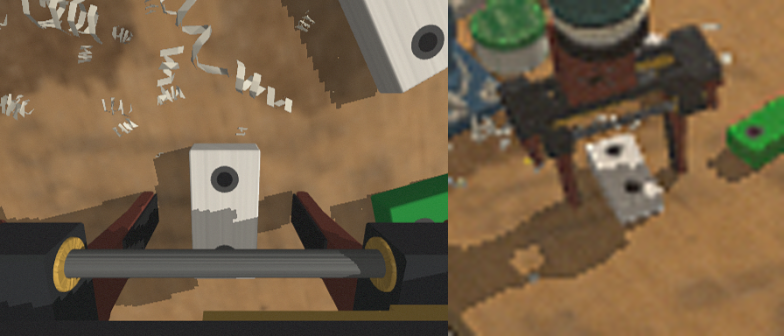

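The fingers straddle blank A, which is centred between them, with the tips close to the bench. I close and lift.

Call:
send_rows(plan=[[[0,0,0],0,0],[[0,0,0],0,0],[[0,0,0],0,0],[[0,0,0],0,0],[[0,0,0],0,0],[[0,0,0],0,0],[[0,0,0],0,0],[[0,0,0],0,0]], force=35)

```text
time_s: 19.9
ee_pos: [0.4592, 0.2596, -0.0344]
orientation: [-2.482, -1.926, 0.0]
force: [0.2, 0.7, 0.3]
finger_gap: 0.451
finger_force: 35.0
```

Call:
send_rows(plan=[[[0,0,0.3],0,0],[[0,0,0.7],0,0],[[0,0,1],0,0],[[0,0,1],0,0],[[0,0,1],0,0],[[0,0,1],0,0],[[0,0,1],0,0],[[0,0,0],0,0]])

```text
time_s: 20.7
ee_pos: [0.462, 0.2608, 0.1499]
orientation: [2.48, 1.925, 0.012]
force: [2.4, -0.1, -2.3]
finger_gap: 0.451
finger_force: 35.0
```

Blank A is held (gap 0.451, about 39.7 mm). Before going over the magazine I check how high the gripper body really sits, because of the nut.

Run:
```python
from h import *
s=ctrl.state();K,T=calib('wrist',s);R=cv2.Rodrigues(np.array(s['orientation'],float))[0];p=s['ee_pos']
for h in(.06,.08,.1,.117,.13):print(h,[proj(K,T,p-R[:,2]*h+R[:,0]*a+R[:,1]*.06).round() for a in(.0375,.01,-.01)])
```

```text
0.06 [array([383., 180.]), array([377., 234.]), array([373., 270.])]
0.08 [array([403., 192.]), array([395., 252.]), array([389., 292.])]
0.1 [array([429., 207.]), array([418., 277.]), array([411., 323.])]
0.117 [array([460., 225.]), array([445., 306.]), array([435., 357.])]
0.13 [array([493., 245.]), array([473., 335.]), array([460., 392.])]
```

Body height works out at about 117 mm above the reported TCP, so it clears the nut if I release at underside ≥ 0.145. Carrying A over the mouth.

Call:
send_rows(plan=[[[0.18,-0.95,0.8],0.0014,0],[[0.18,-0.95,0.7],0,0],[[0.18,-0.95,0],0,0],[[0.18,-0.95,0],0,0],[[0.18,-0.95,0],0,0],[[0.18,-0.95,0],0,0],[[0.18,-0.95,0],0,0],[[0.18,-0.95,0],0,0]])

```text
time_s: 21.5
ee_pos: [0.5013, 0.0305, 0.1892]
orientation: [-2.472, -1.936, 0.003]
force: [0.7, 0.7, -2.6]
finger_gap: 0.454
finger_force: 35.0
```

Call:
send_rows(plan=[[[0.18,-0.95,0],0,0],[[0.18,-0.95,0],0,0],[[0.18,-0.95,0],0,0],[[0.18,-0.95,0],0,0],[[0.25,-1,0],0,0],[[0,0,0],0,0],[[0,0,0],0,0],[[0,0,0],0,0]])

```text
time_s: 22.3
ee_pos: [0.5305, -0.1114, 0.1897]
orientation: [-2.471, -1.936, 0.001]
force: [0.6, 0.4, -2.3]
finger_gap: 0.453
finger_force: 35.0
```

Run:
```python
from h import *
s=ctrl.state();w=ctrl.read_camera('wrist');R=cv2.Rodrigues(np.array(s['orientation'],float))[0];print(s['ee_pos'].round(4),'yaw',np.degrees(np.arctan2(R[1,1],R[0,1])),s['force'])
save('a3',cv2.resize(w[100:290,150:370],(660,570),interpolation=cv2.INTER_CUBIC))
```

```text
[ 0.5305 -0.1114  0.1897] yaw -13.858584074388139 [ 0.62407822  0.44666831 -2.34877907]
```

View pics/a3.png

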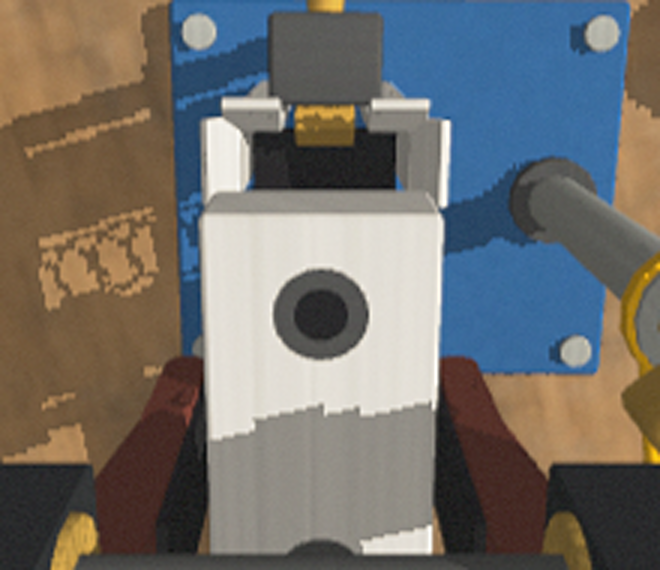

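The blank lines up with the lips: blank mid x 322, lips mid 325, yaw matching. A quick check of the long-axis centring from its end edge at crop row 212.

Run:
```python
from h import *
s=ctrl.state();K,T=calib('wrist',s);a=np.radians(-13.7);v=np.array([-np.sin(a),np.cos(a)]);u=np.array([np.cos(a),np.sin(a)]);c=np.array([.5316,-.1123])
for uv in((205,212),(441,212)):
    q=onz(K,T,(150+uv[0]/3,100+uv[1]/3),.2457)[:2]-c;print('x,y in mag',(q@u).round(4),(q@v).round(4))
print('tcp',(s['ee_pos'][:2]-c)@u,(s['ee_pos'][:2]-c)@v)
```

```text
x,y in mag -0.0198 0.042
x,y in mag 0.0184 0.042
tcp -0.001153751325819818 0.0007799940138830102
```

Centred to within 1 mm. I lower it into the mouth.

Call:
send_rows(plan=[[[0.02,0,-0.7],0,0],[[0,0,-0.7],0,0],[[0,0,-0.4],0,0],[[0,0,-0.3],0,0],[[0,0,-0.25],0,0],[[0,0,0],0,0]])

```text
time_s: 22.95
ee_pos: [0.5317, -0.1121, 0.1195]
orientation: [-2.472, -1.937, 0.001]
force: [0.1, -0.0, -2.4]
finger_gap: 0.453
finger_force: 35.0
```

Call:
send_rows(plan=[[[0,0,-0.1],0,0],[[0,0,-0.08],0,0],[[0,0,0],0,0]])

```text
time_s: 23.25
ee_pos: [0.5322, -0.1125, 0.1148]
orientation: [2.473, 1.937, 0.0]
force: [-0.3, -0.2, -1.8]
finger_gap: 0.453
finger_force: 35.0
```

Call:
send_rows(plan=[[[0,0,-0.08],0,0],[[0,0,-0.08],0,0],[[0,0,0],0,0]])

```text
time_s: 23.55
ee_pos: [0.5319, -0.1124, 0.1096]
orientation: [-2.473, -1.937, 0.001]
force: [-0.4, 0.0, -1.3]
finger_gap: 0.451
finger_force: 35.0
```

Call:
send_rows(plan=[[[0,0,0],0,1],[[0,0,0],0,1],[[0,0,0],0,1],[[0,0,0],0,1],[[0,0,0.5],0,1],[[0,0,1],0,1],[[0,0,1],0,1],[[0,0,0.5],0,1]])

```text
time_s: 24.35
ee_pos: [0.5335, -0.1129, 0.2026]
orientation: [2.471, 1.935, 0.003]
force: [0.5, 0.4, -0.2]
finger_gap: 0.999
finger_force: 0.0
```

Released. I turn 90° so the body lies along the magazine's y, close the fingers, and press with the tips.

Call:
send_rows(plan=[[[-0.02,0,0],0.0235,0],[[0,0,0],0.0235,0],[[0,0,0],0.0235,0],[[0,0,0],0.0235,0],[[0,0,0],0.0235,0],[[0,0,0],0.0235,0],[[0,0,0],0.0235,0],[[0,0,0],0.0235,0]])

```text
time_s: 25.15
ee_pos: [0.5315, -0.1124, 0.2]
orientation: [0.967, 2.989, -0.0]
force: [-0.9, 1.0, -1.0]
finger_gap: 0.312
finger_force: 0.0
```

Call:
send_rows(plan=[[[0,0,0],0.0235,0],[[0,0,0],0.0235,0],[[0,0,0],0.015,0],[[0,0,0],0,0],[[0,0,0],0,0]])

```text
time_s: 25.65
ee_pos: [0.5316, -0.1124, 0.2]
orientation: [0.383, 3.118, -0.0]
force: [0.5, 0.2, 0.4]
finger_gap: 0.005
finger_force: 0.0
```

Run:
```python
from h import *
s=ctrl.state();w=ctrl.read_camera('wrist');c=ctrl.read_camera('scene');R=cv2.Rodrigues(np.array(s['orientation'],float))[0];print(s['ee_pos'].round(4),'yaw',np.degrees(np.arctan2(R[1,1],R[0,1])),s['force'],s['finger_gap'])
save('p1',np.hstack([cv2.resize(w,(448,336)),cv2.resize(c[170:240,240:310],(336,336),interpolation=cv2.INTER_CUBIC)]))
```

```text
[ 0.5316 -0.1124  0.2   ] yaw 75.9770843728207 [0.46115451 0.16574935 0.37588241] 0.0049827814054517715
```

View pics/p1.png

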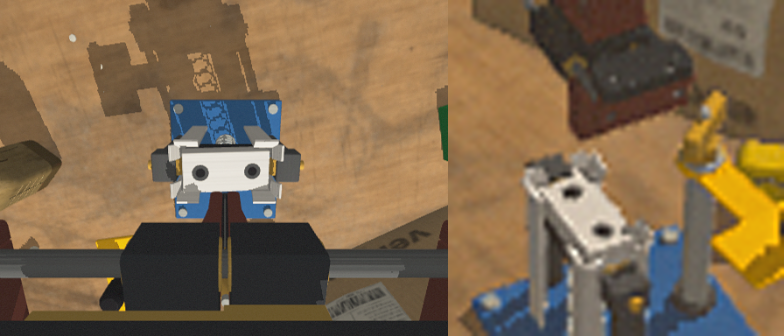

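Blank A lies flat in the mouth, its holes at (200,172) and (252,171). Pressing it down.

Call:
send_rows(plan=[[[0,0,-0.8],0,0],[[0,0,-0.8],0,0],[[0,0,-0.5],0,0],[[0,0,-0.2],0,0],[[0,0,-0.1],0,0],[[0,0,-0.1],0,0],[[0,0,-0.1],0,0]])

```text
time_s: 26.45
ee_pos: [0.5323, -0.1126, 0.1226]
orientation: [0.379, 3.117, -0.001]
force: [0.6, -0.2, -0.6]
finger_gap: 0.001
finger_force: 0.0
```

Call:
send_rows(plan=[[[0,0,-0.15],0,0],[[0,0,-0.15],0,0],[[0,0,-0.15],0,0],[[0,0,-0.15],0,0]])

```text
time_s: 26.85
ee_pos: [0.532, -0.1125, 0.1038]
orientation: [0.379, 3.118, -0.0]
force: [-0.0, -0.8, 2.8]
finger_gap: 0.002
finger_force: 1.0
```

Call:
send_rows(plan=[[[0,0,-0.15],0,0],[[0,0,-0.1],0,0],[[0,0,0],0,0]])

```text
time_s: 27.15
ee_pos: [0.5312, -0.1123, 0.0959]
orientation: [-0.379, -3.118, -0.0]
force: [-0.4, -0.7, 0.2]
finger_gap: 0.006
finger_force: 0.0
```

Call:
send_rows(plan=[[[0,0,-0.1],0,0],[[0,0,-0.1],0,0],[[0,0,0],0,0],[[0,0,0],0,0]])

```text
time_s: 27.55
ee_pos: [0.5312, -0.1123, 0.0902]
orientation: [-0.379, -3.118, -0.0]
force: [-1.0, 0.1, 1.3]
finger_gap: 0.005
finger_force: 0.8
```

Call:
send_rows(plan=[[[0,0,-0.1],0,0],[[0,0,0],0,0],[[0,0,0],0,0]])

```text
time_s: 27.85
ee_pos: [0.5314, -0.1124, 0.0873]
orientation: [-0.379, -3.118, 0.0]
force: [-0.8, -0.4, 2.9]
finger_gap: 0.002
finger_force: 0.9
```

The residual 3 N matches the spring force less the blank's weight. I rise and look.

Call:
send_rows(plan=[[[0,0,0.3],0,0],[[0,0,0.7],0,0],[[0,0,1],0,0],[[0,0,1],0,0],[[0,0,1],0,0],[[0,0,0],0,0],[[0,0,0],0,0]])

```text
time_s: 28.55
ee_pos: [0.532, -0.1126, 0.2083]
orientation: [0.379, 3.117, -0.001]
force: [-0.7, 0.3, -0.3]
finger_gap: 0.007
finger_force: 0.0
```

Run:
```python
from h import *
s=ctrl.state();w=ctrl.read_camera('wrist');c=ctrl.read_camera('scene');print(s['ee_pos'].round(4))
save('p2',np.hstack([cv2.resize(w[120:270,170:390],(440,300),interpolation=cv2.INTER_CUBIC),cv2.resize(c[185:235,240:300],(360,300),interpolation=cv2.INTER_CUBIC)]))
t=ctrl.read_camera('top');K,T=calib('top');hsv=cv2.cvtColor(t,cv2.COLOR_RGB2HSV)
m=((hsv[...,1]<60)&(hsv[...,2]>140)).astype(np.uint8);m[:,:120]=0;m[:,235:]=0;m[:150]=0;m[250:]=0;m=cv2.morphologyEx(m,cv2.MORPH_CLOSE,np.ones((3,3)))
for q in cv2.findContours(m,cv2.RETR_EXTERNAL,cv2.CHAIN_APPROX_NONE)[0]:
    if cv2.contourArea(q)>30: print(cv2.minAreaRect(np.array([onz(K,T,p[0],.022)[:2]*1000 for p in q],np.float32)))
```

```text
[ 0.532  -0.1126  0.2083]
((423.9103698730469, 509.4081726074219), (48.04522705078125, 51.48888397216797), 0.93007892370224)
((572.2929077148438, 350.0157470703125), (39.83269500732422, 86.73072052001953), 17.056011199951172)
```

View pics/p2.png

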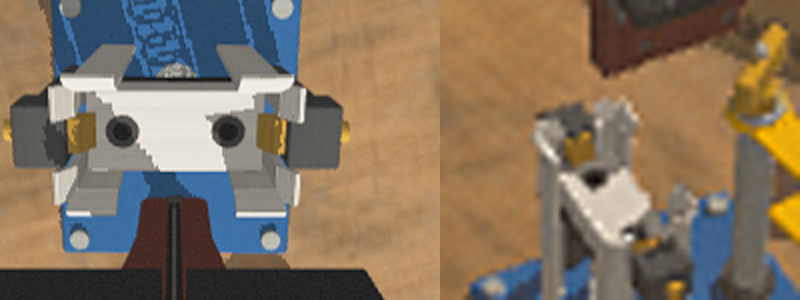

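Both brass catches (crop (82,132) and (272,132)) lie over blank A, so it is latched. Blank B is unmoved, so I go to it.

Call:
send_rows(plan=[[[0.08,0.95,0.2],-0.0234,1],[[0.08,0.95,0],-0.0234,1],[[0.08,0.95,0],-0.0234,1],[[0.08,0.95,0],-0.0234,1],[[0.08,0.95,0],-0.0234,1],[[0.08,0.95,0],-0.0234,1],[[0.08,0.95,0],-0.0234,1],[[0.08,0.95,0],0,1]])

```text
time_s: 29.5
ee_pos: [0.5498, 0.1167, 0.2119]
orientation: [-1.869, -2.522, 0.003]
force: [-0.2, -0.0, -0.4]
finger_gap: 0.693
finger_force: 0.0
```

Call:
send_rows(plan=[[[0.09,0.98,0],0,1],[[0.09,0.98,0],0,1],[[0.09,0.98,0],0,1],[[0.09,0.98,0],0,1],[[0.09,0.98,0],0,1],[[0.09,0.98,0],0,1],[[0.09,0.98,0],0,1],[[0.09,0.98,0],0,1]])

```text
time_s: 30.3
ee_pos: [0.5715, 0.3516, 0.2116]
orientation: [-1.864, -2.527, 0.004]
force: [0.6, 0.3, -0.2]
finger_gap: 1.0
finger_force: 0.0
```

Call:
send_rows(plan=[[[0,0,0],0,1],[[0,0,0],0,1]])

```text
time_s: 30.5
ee_pos: [0.5714, 0.3507, 0.2117]
orientation: [-1.863, -2.528, 0.005]
force: [0.1, -0.8, 0.3]
finger_gap: 1.004
finger_force: 0.0
```

```bash
python3 -c "
from h import *
save('b1',blank_look())"
```

```text
[0.5714 0.3507 0.2117] yaw 17.2
(244, 130, 31, 64) ((572.9258422851562, 352.29608154296875), (39.03224182128906, 82.55614471435547), 17.2595272064209)
(387, 0, 90, 52) ((715.4153442382812, 568.8670654296875), (13.23893928527832, 118.79349517822266), 80.02758026123047)
(134, 0, 52, 40) ((411.0706481933594, 482.3738708496094), (46.36691665649414, 51.83650207519531), 89.33560180664062)
```

Blank B is confirmed at (0.573,0.3517). Down, grip, lift.

Call:
send_rows(plan=[[[0.05,0.03,-1],0,1],[[0,0,-1],0,1],[[0,0,-1],0,1],[[0,0,-1],0,1],[[0,0,-1],0,1],[[0,0,-1],0,1],[[0,0,-1],0,1],[[0,0,-0.5],0,1]])

```text
time_s: 31.35
ee_pos: [0.5719, 0.3492, -0.0144]
orientation: [-1.865, -2.525, 0.007]
force: [-0.8, -0.4, -0.6]
finger_gap: 0.999
finger_force: 0.0
```

Call:
send_rows(plan=[[[0,0,-0.35],0,1],[[0,0,-0.2],0,1],[[0,0,-0.1],0,1],[[0,0,0],0,1]])

```text
time_s: 31.75
ee_pos: [0.5744, 0.3519, -0.0304]
orientation: [1.865, 2.528, 0.001]
force: [0.2, 0.1, -0.1]
finger_gap: 1.005
finger_force: 0.0
```

Call:
send_rows(plan=[[[0,0,-0.05],0,1],[[0,0,0],0,0],[[0,0,0],0,0],[[0,0,0],0,0],[[0,0,0],0,0],[[0,0,0],0,0],[[0,0,0],0,0],[[0,0,0],0,0]])

```text
time_s: 32.55
ee_pos: [0.5738, 0.3517, -0.0326]
orientation: [-1.865, -2.528, 0.0]
force: [-0.0, -0.2, -0.2]
finger_gap: 0.454
finger_force: 35.0
```

Call:
send_rows(plan=[[[0,0,0],0,0],[[0,0,0],0,0],[[0,0,0],0,0]])

```text
time_s: 32.85
ee_pos: [0.5738, 0.3517, -0.0326]
orientation: [-1.865, -2.528, 0.0]
force: [-1.0, -0.2, -0.3]
finger_gap: 0.451
finger_force: 35.0
```

Call:
send_rows(plan=[[[0,0,0.3],0,0],[[0,0,0.7],0,0],[[0,0,1],0,0],[[0,0,1],0,0],[[0,0,1],0,0],[[0,0,1],0,0],[[0,0,1],0,0],[[0,0,1],0,0]])

```text
time_s: 33.65
ee_pos: [0.5734, 0.3515, 0.1791]
orientation: [-1.865, -2.528, 0.0]
force: [0.8, 0.7, -1.3]
finger_gap: 0.456
finger_force: 35.0
```

Call:
send_rows(plan=[[[-0.09,-0.95,0.4],-0.0215,0],[[-0.09,-0.95,0],-0.0215,0],[[-0.09,-0.95,0],-0.0215,0],[[-0.09,-0.95,0],-0.0215,0],[[-0.09,-0.95,0],0,0],[[-0.09,-0.95,0],0,0],[[-0.09,-0.95,0],0,0],[[-0.09,-0.95,0],0,0]])

```text
time_s: 34.45
ee_pos: [0.5517, 0.1226, 0.1899]
orientation: [2.472, 1.939, 0.0]
force: [-0.3, -0.4, -2.6]
finger_gap: 0.452
finger_force: 35.0
```

Call:
send_rows(plan=[[[-0.08,-0.98,0],0,0],[[-0.08,-0.98,0],0,0],[[-0.08,-0.98,0],0,0],[[-0.08,-0.98,0],0,0],[[-0.08,-0.98,0],0,0],[[-0.08,-0.98,0],0,0],[[-0.08,-0.98,0],0,0],[[-0.1,-1,0],0,0]])

```text
time_s: 35.25
ee_pos: [0.532, -0.1132, 0.1899]
orientation: [2.472, 1.939, 0.0]
force: [-0.4, 1.1, -1.4]
finger_gap: 0.455
finger_force: 35.0
```

Call:
send_rows(plan=[[[0,0,0],0,0],[[0,0,0],0,0],[[0,0,0],0,0]])

```text
time_s: 35.55
ee_pos: [0.5323, -0.1112, 0.1896]
orientation: [-2.471, -1.939, -0.0]
force: [0.1, -0.7, -2.0]
finger_gap: 0.456
finger_force: 35.0
```

Run:
```python
from h import *
s=ctrl.state();w=ctrl.read_camera('wrist');K,T=calib('wrist',s);R=cv2.Rodrigues(np.array(s['orientation'],float))[0];print(s['ee_pos'].round(4),'yaw',np.degrees(np.arctan2(R[1,1],R[0,1])))
a=np.radians(-13.7);v=np.array([-np.sin(a),np.cos(a)]);u=np.array([np.cos(a),np.sin(a)]);c=np.array([.5316,-.1123])
print('tcp',(s['ee_pos'][:2]-c)@u,(s['ee_pos'][:2]-c)@v)
# end edge of held blank: brightness along columns
g=cv2.cvtColor(w,cv2.COLOR_RGB2GRAY).astype(int)
for col in(232,245,257,270,280): print(col,g[155:182,col].tolist())
g0=cv2.cvtColor(cv2.imread('pics/a3.png'),cv2.COLOR_BGR2GRAY);print('ref A',[g0[(r-100)*3+1,(257-150)*3] for r in range(155,182)])
zt=s['ee_pos'][2]+.0326+.022
for r in(169,170,171,172,173):
    q=onz(K,T,(257,r),zt)[:2]-c;print(r,(q@u).round(4),(q@v).round(4))
```

```text
[ 0.5323 -0.1112  0.1896] yaw -13.777774742281773
tcp 0.0003992186428920874 0.0012089174704873462
232 [102, 99, 83, 89, 95, 93, 104, 132, 145, 146, 143, 144, 146, 140, 169, 208, 218, 220, 221, 220, 221, 220, 220, 221, 221, 222, 222]
245 [142, 143, 142, 143, 198, 225, 217, 172, 141, 143, 147, 145, 147, 143, 172, 207, 216, 218, 218, 218, 220, 220, 219, 219, 219, 218, 220]
257 [94, 52, 56, 53, 39, 30, 45, 124, 146, 144, 144, 144, 144, 144, 177, 214, 220, 224, 224, 225, 224, 224, 224, 223, 223, 225, 223]
270 [141, 144, 141, 142, 144, 143, 141, 143, 141, 145, 145, 145, 145, 143, 176, 213, 220, 219, 219, 221, 220, 219, 221, 221, 219, 221, 222]
280 [113, 109, 112, 111, 104, 102, 107, 133, 146, 147, 146, 144, 147, 141, 174, 209, 219, 222, 223, 223, 221, 222, 221, 221, 221, 221, 222]
ref A [np.uint8(35), np.uint8(30), np.uint8(31), np.uint8(32), np.uint8(34), np.uint8(30), np.uint8(36), np.uint8(30), np.uint8(96), np.uint8(139), np.uint8(146), np.uint8(147), np.uint8(147), np.uint8(144), np.uint8(146), np.uint8(148), np.uint8(194), np.uint8(223), np.uint8(224), np.uint8(225), np.uint8(225), np.uint8(225), np.uint8(226), np.uint8(225), np.uint8(224), np.uint8(225), np.uint8(225)]
169 0.0004 0.043
170 0.0004 0.0425
171 0.0004 0.042
172 0.0004 0.0415
173 0.0004 0.041
```

Centred to within 1 mm. Down and release as before.

Call:
send_rows(plan=[[[-0.01,-0.03,-0.7],0,0],[[0,0,-0.7],0,0],[[0,0,-0.4],0,0],[[0,0,-0.3],0,0],[[0,0,-0.25],0,0],[[0,0,-0.13],0,0],[[0,0,-0.13],0,0],[[0,0,0],0,0]])

```text
time_s: 36.4
ee_pos: [0.5321, -0.113, 0.111]
orientation: [-2.472, -1.938, 0.0]
force: [-0.1, -0.3, -1.9]
finger_gap: 0.455
finger_force: 35.0
```

Call:
send_rows(plan=[[[0,0,0],0,1],[[0,0,0],0,1],[[0,0,0],0,1],[[0,0,0],0,1],[[0,0,0.5],0,1],[[0,0,1],0,1],[[0,0,1],0,1],[[0,0,0.5],0,1]])

```text
time_s: 37.2
ee_pos: [0.5335, -0.1135, 0.2039]
orientation: [2.47, 1.937, 0.003]
force: [0.5, -0.2, -0.1]
finger_gap: 1.003
finger_force: 0.0
```

Call:
send_rows(plan=[[[0,0,0],0.0235,0],[[0,0,0],0.0235,0],[[0,0,0],0.0235,0],[[0,0,0],0.0235,0],[[0,0,0],0.0235,0],[[0,0,0],0.0235,0],[[0,0,0],0.0235,0],[[0,0,0],0.0235,0]])

```text
time_s: 38.0
ee_pos: [0.5321, -0.113, 0.2012]
orientation: [0.965, 2.99, -0.0]
force: [0.1, -0.8, 0.7]
finger_gap: 0.311
finger_force: 0.0
```

Call:
send_rows(plan=[[[0,0,0],0.0235,0],[[0,0,0],0.0235,0],[[0,0,0],0.015,0],[[0,0,0],0,0],[[0,0,0],0,0]])

```text
time_s: 38.5
ee_pos: [0.5322, -0.113, 0.2012]
orientation: [0.381, 3.118, -0.0]
force: [-0.1, -0.7, -0.6]
finger_gap: 0.002
finger_force: 0.0
```

```bash
cat >> h.py <<'E'
def col_look(z):
    s=ctrl.state();w=ctrl.read_camera('wrist');K,T=calib('wrist',s)
    hsv=cv2.cvtColor(w,cv2.COLOR_RGB2HSV);m=((hsv[...,1]<45)&(hsv[...,2]>150)).astype(np.uint8);m[:150]=0;m[235:]=0;m[:,:180]=0;m[:,330:]=0
    a=np.radians(-13.7);v=np.array([-np.sin(a),np.cos(a)]);u=np.array([np.cos(a),np.sin(a)]);c=np.array([.5316,-.1123])
    cs,h=cv2.findContours(m,cv2.RETR_CCOMP,cv2.CHAIN_APPROX_NONE)
    for q,hh in zip(cs,h[0]):
        A=cv2.contourArea(q)
        if hh[3]>=0 and 25<A<500:
            ce=q.reshape(-1,2).mean(0);P=onz(K,T,ce,z)[:2]-c;print('hole',ce.round(),A,(P@u).round(4),(P@v).round(4))
    y=cv2.inRange(hsv,(12,100,90),(28,255,255));y[:140]=0;y[240:]=0;y[:,:170]=0;y[:,340:]=0
    n,l,st,ce=cv2.connectedComponentsWithStats(y)
    for i in range(1,n):
        if st[i,4]>30:P=onz(K,T,ce[i],.138)[:2]-c;print('brass',st[i].tolist(),(P@u).round(4),(P@v).round(4))
    print(s['ee_pos'].round(4),s['finger_gap'].__round__(3));return w
E
python3 -c "
from h import *
save('p3',col_look(.162))"
```

```text
hole [289. 197.] 289.0 0.0003 0.0252
hole [229. 198.] 295.0 0.0009 -0.0245
brass [170, 140, 30, 100, 1763] 0.0032 -0.0689
brass [320, 140, 20, 32, 533] -0.0318 0.0629
brass [202, 180, 7, 19, 100] -0.0002 -0.0479
brass [310, 181, 6, 19, 98] 0.0009 0.0488
brass [316, 207, 24, 33, 629] 0.0339 0.0658
[ 0.5322 -0.113   0.2012] 0.002
```

Blank B lies flat and centred, holes at ±25 mm. Pressing.

Call:
send_rows(plan=[[[-0.02,0.02,-0.8],0,0],[[0,0,-0.8],0,0],[[0,0,-0.5],0,0],[[0,0,-0.2],0,0],[[0,0,-0.15],0,0],[[0,0,-0.15],0,0],[[0,0,-0.15],0,0],[[0,0,-0.15],0,0]])

```text
time_s: 39.35
ee_pos: [0.5325, -0.1127, 0.1148]
orientation: [0.377, 3.117, -0.001]
force: [0.4, -0.8, 0.9]
finger_gap: 0.002
finger_force: 0.0
```

Call:
send_rows(plan=[[[0,0,-0.15],0,0],[[0,0,-0.15],0,0],[[0,0,-0.15],0,0],[[0,0,-0.15],0,0],[[0,0,-0.15],0,0],[[0,0,-0.15],0,0],[[0,0,0],0,0],[[0,0,0],0,0]])

```text
time_s: 40.15
ee_pos: [0.5311, -0.1123, 0.0869]
orientation: [-0.377, -3.118, -0.0]
force: [0.1, 0.5, 1.4]
finger_gap: 0.009
finger_force: 1.1
```

Call:
send_rows(plan=[[[0,0,-0.05],0,0],[[0,0,0],0,0],[[0,0,0],0,0]])

```text
time_s: 40.45
ee_pos: [0.5311, -0.1123, 0.0856]
orientation: [-0.377, -3.118, -0.0]
force: [-1.0, -0.1, 2.3]
finger_gap: 0.009
finger_force: 1.2
```

Call:
send_rows(plan=[[[0,0,0.3],0,0],[[0,0,0.7],0,0],[[0,0,1],0,0],[[0,0,1],0,0],[[0,0,0.85],0,0],[[0,0,0],0,0],[[0,0,0],0,0],[[0,0,0],0,0]])

```text
time_s: 41.25
ee_pos: [0.5304, -0.112, 0.1999]
orientation: [-0.377, -3.117, -0.001]
force: [0.0, 0.2, -0.4]
finger_gap: 0.005
finger_force: 0.0
```

```bash
python3 -c "
from h import *
save('p4',col_look(.130))
s=ctrl.state();K,T=calib('wrist',s);a=np.radians(-13.7);v=np.array([-np.sin(a),np.cos(a),0]);c=np.array([.5316,-.1123,0])
for z in(.162,.13):print(z,[proj(K,T,c+v*k+[0,0,z]).round(1) for k in(.025,-.025)])"
```

```text
brass [170, 140, 30, 100, 1648] -0.0003 -0.0682
brass [320, 140, 20, 35, 598] -0.0329 0.063
brass [201, 181, 16, 21, 272] -0.001 -0.0436
brass [299, 181, 16, 22, 277] -0.0004 0.0439
brass [315, 210, 25, 30, 567] 0.0325 0.0662
[ 0.5304 -0.112   0.1999] 0.005
0.162 [array([288.2, 199.8]), array([227.1, 199.9])]
0.13 [array([284.7, 189.5]), array([230.3, 189.6])]
```

Both catches now show fully sprung in (16 px wide against 7 before), so B is latched. Now to the cover knob.

Call:
send_rows(plan=[[[0,0,0.8],0.0211,1],[[0.5,-0.8,0],0.0211,1],[[0.5,-0.8,0],0.0211,1],[[0.5,-0.8,0],0.0211,1],[[0.5,-0.8,0],0.0211,1],[[0.6,-1,0],0,1],[[0,0,0],0,1],[[0,0,0],0,1]])

```text
time_s: 42.1
ee_pos: [0.6087, -0.2384, 0.2232]
orientation: [0.656, -3.07, -0.004]
force: [-0.3, 0.4, -0.4]
finger_gap: 0.692
finger_force: 0.0
```

Run:
```python
from h import *
s=ctrl.state();w=ctrl.read_camera('wrist');K,T=calib('wrist',s);R=cv2.Rodrigues(np.array(s['orientation'],float))[0];print(s['ee_pos'].round(4),s['finger_gap'],np.degrees(np.arctan2(R[1,1],R[0,1])))
hsv=cv2.cvtColor(w,cv2.COLOR_RGB2HSV);k=cv2.inRange(hsv,(0,0,0),(180,255,60));k[:150]=0;k[250:]=0;k[:,:200]=0;k[:,310:]=0
n,l,st,ce=cv2.connectedComponentsWithStats(k)
for i in range(1,n):
    if st[i,4]>60: x,y,ww,h=st[i,:4];print(st[i].tolist(),onz(K,T,(x+ww/2,y+h/2),.19).round(4))
print('expect px',proj(K,T,[.611,-.239,.19]))
```

```text
[ 0.6087 -0.2384  0.2232] 0.6922874914716868 114.10882772002887
[241, 190, 26, 31, 635] [ 0.6137 -0.239   0.19  ]
[200, 222, 4, 28, 101] [ 0.6556 -0.2676  0.19  ]
expect px [255.32004416 202.6081416 ]
```

Call:
send_rows(plan=[[[0.1,0,0],0,1],[[0,0,0],0,1],[[0,0,0],0,1],[[0,0,-0.8],0,1],[[0,0,-0.8],0,1],[[0,0,-0.5],0,1],[[0,0,-0.4],0,1],[[0,0,0],0,1]], force=15)

```text
time_s: 42.95
ee_pos: [0.6113, -0.2376, 0.1485]
orientation: [0.658, -3.069, -0.003]
force: [0.1, 0.3, 0.3]
finger_gap: 1.0
finger_force: 0.0
```

Call:
send_rows(plan=[[[0,0,0],0,0],[[0,0,0],0,0],[[0,0,0],0,0],[[0,0,0],0,0],[[0,0,0],0,0],[[0,0,0],0,0],[[0,0,0],0,0],[[0,0,0],0,0]])

```text
time_s: 43.75
ee_pos: [0.6125, -0.2384, 0.1501]
orientation: [0.658, -3.072, 0.0]
force: [0.2, 0.6, -0.4]
finger_gap: 0.312
finger_force: 0.0
```

Call:
send_rows(plan=[[[0,0,0],0,0],[[0,0,0],0,0],[[0,0,0],0,0],[[0,0,0],0,0]])

```text
time_s: 44.15
ee_pos: [0.6126, -0.239, 0.1501]
orientation: [-0.658, 3.072, -0.002]
force: [-0.2, -3.6, -2.0]
finger_gap: 0.228
finger_force: 15.0
```

Knob gripped; swing the cover back.

Call:
send_rows(plan=[[[-0.36,0.06,0],0,0],[[-0.35,0.1,0],0,0],[[-0.34,0.14,0],0,0],[[-0.32,0.17,0],0,0],[[-0.3,0.2,0],0,0],[[-0.28,0.23,0],0,0],[[-0.25,0.26,0],0,0],[[-0.23,0.29,0],0,0]])

```text
time_s: 44.95
ee_pos: [0.5382, -0.1961, 0.15]
orientation: [0.657, -3.07, 0.003]
force: [-1.9, -5.0, -2.0]
finger_gap: 0.232
finger_force: 15.0
```

Call:
send_rows(plan=[[[-0.19,0.31,0],0,0],[[-0.16,0.33,0],0,0],[[-0.13,0.34,0],0,0],[[-0.09,0.35,0],0,0],[[-0.05,0.36,0],0,0],[[-0.02,0.36,0],0,0],[[0.02,0.36,0],0,0],[[0.06,0.36,0],0,0]])

```text
time_s: 45.75
ee_pos: [0.5228, -0.1107, 0.15]
orientation: [0.658, -3.072, -0.0]
force: [0.2, -4.3, -3.5]
finger_gap: 0.232
finger_force: 15.0
```

Call:
send_rows(plan=[[[0,0,0],0,0],[[0.02,0.06,0],0,0],[[0,0,0],0,0]])

```text
time_s: 46.05
ee_pos: [0.523, -0.1094, 0.15]
orientation: [0.658, -3.071, -0.002]
force: [-1.5, 0.6, -1.3]
finger_gap: 0.232
finger_force: 15.0
```

The cover is closed: the knob bearing from the hinge is 166°, matching the magazine. I release and go to the nut, which still stands at yaw 114°.

Call:
send_rows(plan=[[[0,0,0],0,1],[[0,0,0],0,1],[[0,0,0],0,1],[[0,0,0],0,1],[[0,0,0],0,1],[[0,0,0.4],0,1],[[0,0,1],0,1],[[0,0,1],0,1]])

```text
time_s: 46.85
ee_pos: [0.523, -0.1099, 0.2233]
orientation: [0.658, -3.071, -0.001]
force: [-0.3, 0.4, -0.1]
finger_gap: 0.919
finger_force: 0.0
```

Call:
send_rows(plan=[[[0.8,-0.2,0],0,1],[[0.8,-0.2,0],0,1],[[0.8,-0.2,0],0,1],[[0.97,-0.23,0],0,1],[[0,0,0],0,1],[[0,0,0],0,1]])

```text
time_s: 47.45
ee_pos: [0.6246, -0.1349, 0.2224]
orientation: [0.658, -3.072, -0.0]
force: [-0.7, 0.4, -0.4]
finger_gap: 0.999
finger_force: 0.0
```

Run:
```python
from h import *
s=ctrl.state();w=ctrl.read_camera('wrist');K,T=calib('wrist',s);print(s['ee_pos'].round(4),s['finger_gap'])
hsv=cv2.cvtColor(w,cv2.COLOR_RGB2HSV)
p=proj(K,T,[.624,-.134,.212]);print('exp',p)
print(hsv[int(p[1]),230:290:3].tolist())
m=cv2.inRange(hsv,(12,90,90),(22,210,255));m[:140]=0;m[260:]=0;m[:,:215]=0;m[:,300:]=0
n,l,st,ce=cv2.connectedComponentsWithStats(m)
for i in range(1,n):
    if st[i,4]>80: print(st[i].tolist(),onz(K,T,ce[i],.205).round(4))
# cover yellow check in top view
t=ctrl.read_camera('top');h2=cv2.cvtColor(t,cv2.COLOR_RGB2HSV);k=cv2.inRange(h2,(20,120,120),(35,255,255));print(proj(*calib('top'),[.5215,-.11,.205]),k[190:235,285:330].sum()//255)
```

```text
[ 0.6246 -0.1349  0.2224] 0.9989966279570266
exp [258.83790184 209.51493021]
[[15, 111, 147], [16, 115, 155], [16, 115, 155], [15, 108, 163], [15, 90, 99], [20, 185, 165], [20, 118, 221], [19, 173, 184], [30, 13, 160], [27, 18, 159], [30, 19, 161], [26, 18, 114], [20, 154, 93], [20, 165, 201], [16, 113, 95], [15, 111, 103], [17, 116, 101], [17, 114, 101], [16, 106, 99], [16, 116, 162]]
[215, 152, 85, 108, 5558] [ 0.6302 -0.1356  0.205 ]
[303.91298211 216.82632588] 234
```

The nut's centre pin images at (258,209), as expected. Lowering, gripping, then screwing clockwise.

Call:
send_rows(plan=[[[0,0,-0.7],0,1],[[0,0,-0.7],0,1],[[0,0,-0.4],0,1],[[0,0,-0.2],0,1],[[0,0,-0.15],0,1],[[0,0,0],0,0],[[0,0,0],0,0],[[0,0,0],0,0]], force=35)

```text
time_s: 48.35
ee_pos: [0.6251, -0.1351, 0.1584]
orientation: [-0.658, 3.071, -0.001]
force: [-0.2, -0.5, 0.2]
finger_gap: 0.767
finger_force: 0.0
```

Call:
send_rows(plan=[[[0,0,0],0,0],[[0,0,0],0,0],[[0,0,0],0,0],[[0,0,0],0,0],[[0,0,0],0,0],[[0,0,0],0,0],[[0,0,0],0,0],[[0,0,0],0,0]])

```text
time_s: 49.15
ee_pos: [0.6242, -0.1341, 0.1576]
orientation: [0.658, -3.071, -0.002]
force: [-1.3, 3.3, 1.3]
finger_gap: 0.149
finger_force: 35.0
```

Call:
send_rows(plan=[[[0,0,0],0,0],[[0,0,0],0,0]])

```text
time_s: 49.35
ee_pos: [0.6241, -0.1341, 0.1576]
orientation: [0.658, -3.071, -0.002]
force: [-2.2, 4.6, 2.7]
finger_gap: 0.145
finger_force: 35.0
```

Call:
send_rows(plan=[[[0,0.03,0],-0.0235,0],[[0,0,0],-0.0235,0],[[0,0,0],-0.0235,0],[[0,0,0],-0.0235,0],[[0,0,0],-0.0235,0],[[0,0,0],-0.0235,0],[[0,0,0],-0.0235,0],[[0,0,0],-0.0235,0]])

```text
time_s: 50.15
ee_pos: [0.624, -0.135, 0.1576]
orientation: [-1.173, -2.914, 0.003]
force: [-3.3, -0.5, 1.7]
finger_gap: 0.146
finger_force: 35.0
```

Call:
send_rows(plan=[[[0,0,0],-0.0235,0],[[0,0,0],-0.0235,0],[[0,0,0],-0.0235,0],[[0,0,0],-0.0235,0],[[0,0,0],-0.0235,0],[[0,0,0],-0.0235,0],[[0,0,0],-0.0235,0],[[0,0,0],0,0]])

```text
time_s: 50.95
ee_pos: [0.6231, -0.1353, 0.1575]
orientation: [-2.456, -1.959, 0.005]
force: [-4.5, -2.7, 4.1]
finger_gap: 0.147
finger_force: 35.0
```

Run:
```python
from h import *
s=ctrl.state();R=cv2.Rodrigues(np.array(s['orientation'],float))[0];print(np.degrees(np.arctan2(R[1,1],R[0,1])),s['torque'],s['effort'][5],s['finger_gap'])
```

```text
-12.853156312886647 [-0.3156867   0.97971441 -0.07771198] 1.4543109387159348 0.14657482319638343
```

Call:
send_rows(plan=[[[0,0,0],-0.003,0],[[0,0,0],0,0],[[0,0,0],0,0],[[0,0,0],0,1],[[0,0,0],0,1],[[0,0,0],0,1],[[0,0,0],0,1],[[0,0,0],0,1]])

```text
time_s: 51.75
ee_pos: [0.6248, -0.134, 0.1576]
orientation: [2.472, 1.939, 0.0]
force: [-0.0, -0.4, 0.3]
finger_gap: 0.561
finger_force: 0.0
```

Call:
send_rows(plan=[[[0,0,0],0,1],[[0,0,0.5],0,1],[[0,0,1],0,1],[[0,0,1],0,1],[[-0.3,0.8,1],0,1],[[-0.5,0.8,1],0,1],[[-0.5,0.8,0.5],0,1],[[0,0,0],0,1]])

```text
time_s: 52.55
ee_pos: [0.5856, -0.0597, 0.311]
orientation: [2.468, 1.94, 0.006]
force: [-0.3, -1.3, 0.0]
finger_gap: 0.997
finger_force: 0.0
```

Call:
send_rows(plan=[[[0,0,0],0,1],[[0,0,0],0,1]])

```text
time_s: 52.75
ee_pos: [0.5854, -0.0626, 0.3066]
orientation: [-2.472, -1.938, 0.002]
force: [-0.1, 0.1, 0.1]
finger_gap: 1.0
finger_force: 0.0
```

Run:
```python
from h import *
s=ctrl.state();w=ctrl.read_camera('wrist');K,T=calib('wrist',s);print(s['ee_pos'],s['force']);save('end',w)
hsv=cv2.cvtColor(w,cv2.COLOR_RGB2HSV)
def rep(n,m,z,amin):
    for c in cv2.findContours(m,cv2.RETR_EXTERNAL,cv2.CHAIN_APPROX_NONE)[0]:
        if cv2.contourArea(c)>amin:print(n,cv2.boundingRect(c),cv2.minAreaRect(np.array([onz(K,T,p[0],z)[:2]*1000 for p in c],np.float32)))
p=proj(K,T,[.624,-.1345,.212]).astype(int);print(p)
roi=np.zeros(hsv.shape[:2],np.uint8);roi[max(p[1]-45,0):p[1]+45,max(p[0]-22,0):p[0]+30]=255
rep('nut',cv2.inRange(hsv,(15,120,90),(21,225,255))&roi,.212,60)
q=proj(K,T,[.5215,-.11,.19]).astype(int);print('knob exp',q);r2=np.zeros_like(roi);r2[q[1]-25:q[1]+25,q[0]-25:q[0]+25]=255
rep('knob',cv2.inRange(hsv,(0,0,0),(180,255,60))&r2,.19,60)
r3=np.zeros_like(roi);r3[q[1]-80:q[1]+80,q[0]-60:q[0]+40]=255
rep('cover',cv2.inRange(hsv,(22,150,120),(32,255,255))&r3,.169,400)
```

```text
[ 0.58544446 -0.06260356  0.306577  ] [-0.12338773  0.13766928  0.11582564]
[309 236]
nut (287, 205, 51, 76) ((624.5177612304688, -144.19540405273438), (89.91483306884766, 49.871734619140625), 85.04293060302734)
knob exp [211 229]
knob (201, 220, 20, 23) ((520.223388671875, -111.64270782470703), (28.00636100769043, 19.815216064453125), 56.52817153930664)
cover (198, 186, 53, 72) ((533.8776245117188, -113.57250213623047), (89.80033111572266, 59.78321838378906), 76.7920913696289)
```

Cover angle -13.2° and knob (0.520,-0.112) show the cover closed within about 0.02 rad. The gripper turned the nut back to -13.8°, its tight yaw. Handing in.

```bash
python3 -c "
from workcell import ctrl
print(ctrl.hand_in())"
```

```text
the job is handed in; nothing more can be done
None
```

I handed the job in at about 53 s: both aluminium blanks on the bench are latched in the magazine, the cover is closed and the wing nut is screwed tight, but the hand-in returned no verdict.

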